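# Pack and lock the two-layer field kit

## Robot

A 6-joint arm with a two-finger parallel gripper is mounted at the origin on a cart in front of the work surface, level with it; the furniture and walls round the work are solid. World frame = base frame: x ahead of the robot, y to its left, z up, the work surface at z = 0. Lengths are in m, angles in degrees, forces in N, time in s.
With the tool pointing down it reaches from about 0.25 to 0.725 m from the base axis. Payload 9.7 kg.
Tool frame: the origin (TCP) lies at the very end of the fingers, on their centre line; the grasp point (between the pads) lies grasp_offset behind it (grasp_offset is the distance from the TCP to the grasp point, in m); z points along the fingers, y is the line along which they close (so a half turn about z gives the same grasp; the last joint's range is limited). The gripper opens to 85 mm and grips with 20 to 120 N. Pads are 22 mm wide; open, the fingers measure 114 mm over their backs; the gripper's body (76 mm by 85 mm) begins 54 mm behind the grasp point. The pads swing forward as they close: fully open they stand 13 mm farther back than shut.
Start: joints at [-64.229, 4.979, 10.078, 95.1, 0, 90], TCP at [0.239, -0.495, 0.208] pointing down, gripper open.
Joint ranges: [-179.16, 179.16], [-48.56, 103.87], [-65.8, 70.77], [-126.05, 130.52], [-82.76, 87.17], [-180, 180]. Speed limits (degrees/s): [127.2, 127.2, 147.25, 180, 180, 180].

## Interface

Orientations are given as [roll, pitch, yaw] about the fixed x, y, z axes, in that order (R = Rz(yaw) Ry(pitch) Rx(roll)).
In Python, from workcell import get_obs, camera, calibration, job_done, recognise, cut_out, mark_of, grasp_offset gives the robot as it stands.
- The arm moves only by the tool servo_tool, never from a script. Its argument "moves" is a list of rows, each a list of 3 entries, a list of its own where there are three numbers: the turn, a rotation vector about the tool's x, y, z in degrees, then the shift along the tool's x, y, z in m, then the opening in per cent of the stroke, from 0 (shut) to 100 (fully open). In form: [[[ax, ay, az], [x, y, z], claw], ...]. A call has 1 to 12 rows; each row shifts and turns the commanded pose from where the row before left it, along the tool's axes as they then stand; what a row does not reach is not made up. A row lasts 1/10 s, in which the tool goes at most 50 mm and 8.59 degrees, less where a joint would pass 70% of its speed; a pose out of reach is approached as far as the arm can. A call is refused whole if a number of a shift passes 0.05 or a number of a turn 8.59, either way. A call with a gripper value outside its range is refused whole. The fingers move at their own pace and stop on an object; "force" is the grip in N (left out, the last holds). Time passes only in rows, so rows that do not move let the fingers close. It gives the time, the measured TCP pose, the force, the opening and the grip force at its end, in the units of the state.
- get_obs(): the state, without advancing time (a new reading comes with each control period).
- camera(name): name is "scene" or "top"; returns (picture, depth): 480x640x3 uint8, red, green, blue; 480x640 float32, m along the optical axis (not along the pixel's ray), 0 where there is no reading.
- calibration(name): a dict with "camera_matrix" (3x3 intrinsics, pixels), "R" (3x3) and "t" (3): a world point X has camera coordinates R X + t. Camera axes: x right, y down, z forward; pixel columns grow to the right and rows downward; lengths in m; the calibration is good to about 2 mm. A picture is of the moment at which its call begins. calibration takes no time and is no camera call.
- job_done(): hands the job in; it is judged then, once.
Trained networks look in the newest picture that a camera, given by its name, has taken for a name from the list of things; names that differ only in an ending like _2 or _b are one class to them, and where a whole thing is asked for, a point or a joint stands for the part that bears it (a point fixed in the world has none). Each returns a list of dicts, best first, with "score" (0 to 1); they miss things now and then, are a little off and sometimes report something else, mostly with a low value. They report only what shows in the picture. A call takes as long as a camera call.
- recognise(name, camera): "xyz" ([x, y, z] in m, in the coordinates of the camera as it stood for that picture, good to about 4 mm: the middle of the surface that is visible of it).
- cut_out(name, camera): "mask" (480x640 bool, what is visible of it).
- mark_of(name, camera): "xyz" ([x, y, z] in m, in the coordinates of the camera as it stood for that picture, good to about 4 mm: a listed point, or the origin of a listed thing).
The state is a dict: "time": time; "q": joint angles; "qd": joint speeds; "joint_efforts": joint torques, N m; "ee_pos": TCP position; "tcp_rot": TCP orientation; "wrist_force": force on the tool from outside, world axes, zero at the start; "torque": the same for the moment, N m; "opening": finger opening in m; "grasp_force": force on a finger pad.
Only numpy, scipy, OpenCV 4.12 (cv2) and the standard library are available. Lean on these libraries where they do the work, as an engineer would, in place of code of your own. Each camera call takes 0.05 s, during which the arm holds its last target. There are 200 camera calls.

## Task

Pack the field kit at the packing station: first lift the red-knobbed clamp lever out of its notch, swing it over and let it drop into its open notch. Stand every white spare carton that is out on the worktop upright in a cavity of its own in the bottom of the blue case, then lower the white divider tray onto the ledges so that it lies flat, then put the yellow label printer and the small clamp block upright on the tray, one on each side of its orange handle. Last, lift and swing the clamp back over the tray and let its lever drop fully into the locked notch; leave the other things on the bench alone.

Things in the scene. Friction and masses are not known exactly. Their poses are not given: they have to be found in the camera images.
- station: fixed grey plate with an open blue case, 252 mm long (station x) x 152 mm (y), and a clamp column on its -y side. Origin: centre of the case, on the worktop. Long walls at y = +-70 to 76 mm, end walls at x = +-120 to 126 mm, tops 122 mm above the worktop; floor at 14 mm. The bottom layer is a row of three cavities along x
- cavity_1 (a point): centre of the floor of the first bottom cavity, at station x = -74 mm, 14 mm above the worktop. Each cavity is 68 mm (x) by 58 mm (y) in a yellow grid 30 mm high; above the grid the case is open over 216 x 140 mm
- cavity_2 (a point): centre of the floor of the middle bottom cavity, at station x = 0, 14 mm above the worktop
- cavity_3 (a point): centre of the floor of the third bottom cavity, at station x = +74 mm, 14 mm above the worktop
- ledge (a point): centre of the case at the height of the ledge tops, 98 mm; the divider's origin belongs here when it is home. Grey ledges lie at both ends (x = +-108 to 120 mm); above them the space is 240 x 140 mm
- pivot (a point): on the vertical axis of the clamp column (station x = 0, y = -128 mm), 127 mm above the worktop
- clamp_swing (a joint): swing of clamp about the vertical axis at pivot, rad: 0 = locked (as at the start), lever along station +x, claw along +y over the case edge; grows clockwise seen from above; 1.25 = open, lever mostly to -y, claw clear of the case. Stops at -0.06 and 1.31. Friction 0.04 N m
- clamp_lift (a joint): height of the lever above its seat, m, 0 to 0.030. Its bar sits in a notch at swing 0 or 1.25 (play about 0.08 rad each way); a tooth 13 mm high between them stops it: lift 15 to 28 mm to swing. It drops by its weight (0.3 kg). The claw lifts with it; seated, its underside is at 127 mm, 3 mm above the pads of a divider that is home
- clamp_knob (a point): on the axis of the lever's upright red knob (cylinder 24 mm across, 46 mm tall), 20 mm below its top, 115 mm from the pivot axis; 165 mm above the worktop when the lever is seated; the lever bar's top lies 26 mm below. The knob may turn between the fingers as the lever swings
- divider: loose white tray, 230 (x) x 130 (y) mm, plate 6 mm, 0.22 kg; orange handle in the middle, a plate 16 mm thick (x), 60 long (y), top at 51 mm. End walls (x = +-99 to 115) and pads mid long sides (x to +-25, y = +-53 to 65) rise to 26 mm. Pockets between handle and end walls, centres x = +-53 mm. Origin: centre of underside; same either way round
- spare_1: white spare carton with red band, 60 (x) x 50 (y) x 78 mm (z, upright), about 0.16 kg, loose. Origin: centre of its underside. All cartons are alike; two or three of them are present (an absent one has no pose)
- spare_2: as spare_1
- spare_3: as spare_1
- label_printer: yellow hand label printer, 51 (x) x 70 (y) x 40 mm (z), 0.2 kg, loose; origin at the centre of its underside
- clamp_block: small grey metal clamp block with black knob, 22 (x) x 60 (y) x 48 mm (z), 0.09 kg, loose; a foot bar 22 x 60 mm, 18 mm high, a jaw at its +y end, the knob 10 mm to the -y side of the middle; origin: centre of underside. Best gripped by the foot bar across its 22 mm
- tip_box: light-blue box 82 x 122 x 51 mm, bystander; origin under its centre
- tape_roll: yellow roll of tape, 72 mm across, 20 mm high, bystander; origin under its centre
- basket_top (a point): centre of the top of the fixed tall cable basket that stands between the case (on its left, +y) and the loose parts (on its right, -y): 310 mm (world x) x 245 mm (world y), walls up to this point's height, 330 mm above the worktop; carry things over it or round its front. A rack shelf begins at world x = 670 mm, its underside 435 mm up

How it is judged:
By the outcome, as a careful person would: the job done as asked, in the order asked, and still so for the second after the job is handed in, with the robot touching nothing.
Of spare_1, spare_2, spare_3 only 2 to 3 are there at a start; the rules pass over those that are not, and their reading is None.
At some moment in a run one of spare_1, spare_2 may be knocked a few centimetres aside while the robot is not near it.
It also fails if it takes over 210 s, if anything falls off the work surface, if the arm or the gripper's body presses on something with over 40 N, if the wrist force passes 120 N, or if a joint passes its speed limit or range.

## Working session

There is one attempt and no reset: what is moved stays moved. The work goes in short steps, Python scripts to look and compute and a tool call to move; the robot and the scene stay as the last step left them, time stands still between calls to the robot, and variables do not carry over. Pictures are saved under pics/ and viewed, at most 14 in all, crops included, and the job is handed in when it is done.

Besides the shell and the picture viewer there is one more tool, called as name(argument=value, ...), one argument or row to a line, values as JSON. servo_tool: Moves the arm, as the interface text tells. Its arguments: {"type":"object","properties":{"moves":{"type":"array"},"force":{"type":"number"}},"required":["moves"]}

```bash
mkdir -p pics; ls; cat > h.py <<'E'
import numpy as np, cv2
from workcell import *
from scipy.spatial.transform import Rotation as Ro
def world(p,cam):
    c=calibration(cam); return np.array(c["R"]).T@(np.array(p)-np.array(c["t"]))
def cloud(d,cam):
    c=calibration(cam);K=np.array(c["camera_matrix"]);v,u=np.mgrid[:480,:640]
    P=np.stack([(u-K[0,2])/K[0,0]*d,(v-K[1,2])/K[1,1]*d,d],-1)
    return (P-np.array(c["t"]))@np.array(c["R"])
E
python3 - <<'E'
from h import *
np.set_printoptions(precision=3,suppress=True)
o=get_obs();print(o);print(grasp_offset)
for cam in("scene","top"):
    im,d=camera(cam);cv2.imwrite(f"pics/{cam}0.png",im[:,:,::-1]);np.save(f"{cam}0.npy",d)
    print(cam,"pos",world([0,0,0],cam))
    for n in["cavity_1","cavity_2","cavity_3","ledge","pivot","clamp_knob","divider","spare_1","label_printer","clamp_block","tip_box","tape_roll","basket_top"]:
        print(n,[(np.round(world(r["xyz"],cam),3).tolist(),round(r["score"],2)) for r in mark_of(n,cam)])
E
```

```text
pics
{'time': 0.0, 'q': array([-64.229,   5.013,  10.033,  95.1  ,   0.001,  90.   ]), 'qd': array([ 0.048, -0.031,  0.091, -0.001,  0.   , -0.075]), 'joint_efforts': array([  0.003, -52.038,  46.48 ,   0.016,   0.   ,   0.   ]), 'ee_pos': array([ 0.239, -0.495,  0.207]), 'tcp_rot': array([-179.92 ,   -0.001,   25.771]), 'wrist_force': array([-1.151,  0.293,  0.001]), 'torque': array([-0.047, -0.063, -0.045]), 'grasp_force': 0.0, 'opening': 0.08566125054633783}
0.0187
scene pos [-0.304 -0.436  0.93 ]
cavity_1 [([0.517, 0.191, 0.015], 0.86), ([0.439, 0.201, 0.013], 0.6)]
cavity_2 [([0.517, 0.191, 0.015], 0.86), ([0.439, 0.201, 0.013], 0.6)]
cavity_3 [([0.517, 0.191, 0.015], 0.86), ([0.439, 0.201, 0.013], 0.6)]
ledge []
pivot []
clamp_knob []
divider [([0.528, -0.274, -0.002], 0.74), ([0.355, -0.275, -0.002], 0.21)]
spare_1 [([0.436, -0.393, -0.0], 0.82), ([0.354, -0.273, -0.002], 0.74), ([0.484, -0.481, 0.002], 0.7)]
label_printer [([0.367, -0.361, 0.001], 0.73), ([0.516, 0.193, 0.014], 0.48)]
clamp_block [([0.355, -0.274, -0.002], 0.65)]
tip_box []
tape_roll [([0.371, 0.02, -0.002], 
[... 455 characters left out ...]
 ([0.478, -0.474, 0.001], 0.29)]
ledge [([0.519, 0.198, 0.095], 0.78)]
pivot [([0.52, -0.275, 0.0], 0.61), ([0.531, 0.323, 0.128], 0.59), ([0.516, 0.195, -0.004], 0.45)]
clamp_knob [([0.412, 0.333, 0.164], 0.63)]
divider [([0.519, -0.274, -0.0], 0.69), ([0.563, -0.067, 0.327], 0.44)]
spare_1 [([0.479, -0.472, -0.001], 0.92), ([0.437, -0.392, 0.0], 0.79)]
label_printer [([0.365, -0.361, -0.001], 0.82), ([0.564, -0.066, 0.331], 0.75)]
clamp_block [([0.352, -0.27, 0.001], 0.43)]
tip_box [([0.579, 0.448, 0.002], 0.89), ([0.586, 0.185, 0.013], 0.69)]
tape_roll [([0.366, 0.019, 0.003], 0.45)]
basket_top [([0.569, -0.066, 0.328], 0.76), ([0.351, -0.271, -0.001], 0.68), ([0.48, -0.473, -0.0], 0.44)]
```

View pics/scene0.png

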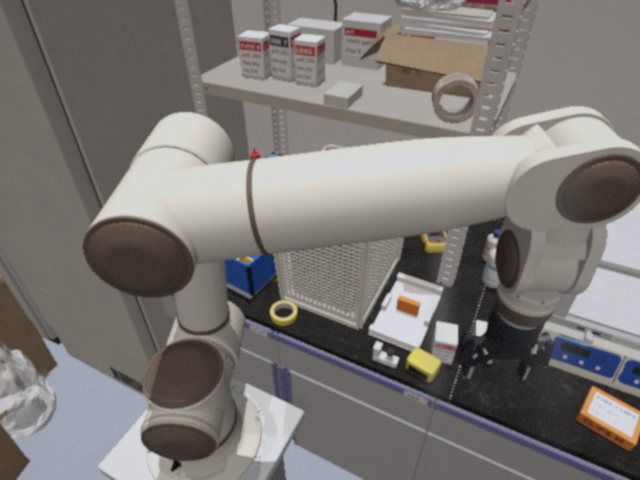

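View pics/top0.png

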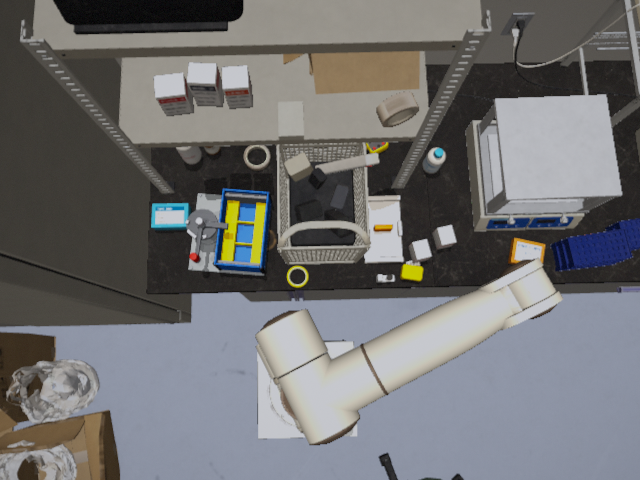

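```bash
python3 - <<'E'
from h import *
np.set_printoptions(precision=3,suppress=True)
d=np.load("top0.npy");P=cloud(d,"top")
x,y,z=P[...,0],P[...,1],P[...,2]
def obj(name,cx,cy,r,z0,z1):
    m=(abs(x-cx)<r)&(abs(y-cy)<r)&(z>z0)&(z<z1)&(d>0)
    n,l,s,c=cv2.connectedComponentsWithStats(m.astype(np.uint8))
    for i in range(1,n):
        if s[i,4]<25: continue
        q=P[l==i]; print(name,s[i,4],"rect",cv2.minAreaRect(q[:,:2].astype(np.float32)),"z",np.percentile(q[:,2],[5,50,95]))
obj("divider",.52,-.274,.17,.003,.2)
obj("spares",.46,-.43,.12,.02,.2)
obj("printer",.365,-.361,.06,.02,.1)
obj("block",.352,-.272,.06,.006,.1)
obj("case",.515,.195,.2,.112,.126)
obj("knob",.412,.333,.05,.175,.2)
obj("lever",.46,.33,.15,.13,.2)
obj("basket",.565,-.067,.25,.31,.36)
E
```

```text
divider 298 rect ((0.5913395285606384, -0.17867626249790192), (0.19727914035320282, 0.006656151730567217), 0.3160072863101959) z [0.067 0.138 0.195]
divider 266 rect ((0.6752678751945496, -0.3315821886062622), (0.07290945947170258, 0.02249358780682087), 85.90208435058594) z [0.007 0.102 0.192]
divider 28 rect ((0.6474051475524902, -0.3756709098815918), (0.01938619278371334, 0.04712624475359917), 67.19754791259766) z [0.003 0.005 0.009]
divider 2693 rect ((0.505277156829834, -0.3308684527873993), (0.23688364028930664, 0.3074343204498291), 82.4649429321289) z [0.004 0.013 0.078]
divider 25 rect ((0.6071864366531372, -0.39415210485458374), (0.02036295458674431, 0.04058481752872467), 12.336711883544922) z [0.003 0.005 0.01 ]
divider 68 rect ((0.465921014547348, -0.1774093210697174), (0.023664087057113647, 0.06892963498830795), 73.76139068603516) z [0.041 0.115 0.196]
divider 249 rect ((0.40923911333084106, -0.1499788761138916), (0.021860143169760704, 0.08988212794065475), 4.668465614318848) z [0.006 0.089 0.189]
divider 97 rect ((0.3633861839771271, -0.28111353516578674), (0.026246869936
[... 3573 characters left out ...]
704, -0.049857184290885925), (0.04413187876343727, 0.04026740789413452), 41.781551361083984) z [0.314 0.35  0.359]
basket 342 rect ((0.556483805179596, -0.11132477223873138), (0.04078946262598038, 0.07109876722097397), 68.72560119628906) z [0.318 0.335 0.352]
basket 378 rect ((0.5159139633178711, -0.022993430495262146), (0.0555480532348156, 0.07714521884918213), 19.162826538085938) z [0.311 0.324 0.339]
basket 181 rect ((0.4942114055156708, -0.11240184307098389), (0.07425419241189957, 0.0363859161734581), 88.78143310546875) z [0.312 0.332 0.353]
basket 111 rect ((0.44864019751548767, -0.11647200584411621), (0.057839538902044296, 0.021816296502947807), 85.63200378417969) z [0.312 0.327 0.339]
```

The top picture shows the case at (243,232), the knob at (194,257), the divider at (383,230), two cartons at (421,251) and (445,237), the printer at (411,271) and the block at (386,279). In the scene picture only one carton shows, at (445,340); the other is behind the gripper. Next I fit the case and plan the knob approach.

```bash
cat >> h.py <<'E'
def plan(wps,step=.04,astep=8,start=None):
    """wps: (x,y,z,yaw,claw) world, tool down; prints rows."""
    o=get_obs(); p=np.array(start[:3] if start else o["ee_pos"]); yaw=start[3] if start else o["tcp_rot"][2]
    for w in wps:
        t=np.array(w[:3]);dy=(w[3]-yaw+180)%360-180
        n=max(1,int(np.ceil(max(np.linalg.norm(t-p)/step,abs(dy)/astep)-1e-6)))
        out=[]
        for k in range(n):
            a=np.radians(yaw);d=(t-p)/(n-k);c,s=np.cos(a),np.sin(a)
            r=np.round([c*d[0]+s*d[1],s*d[0]-c*d[1],-d[2]],4 if n<3 else 3)
            az=round(-dy/n,1)
            out.append([[0,0,az],r.tolist(),w[4]])
            p=p+[c*r[0]+s*r[1],s*r[0]-c*r[1],-r[2]]; yaw-=az
        print("->",w,n);print(str(out).replace(" ",""))
def rect(P,d,cx,cy,r,z0,z1,ry=None):
    x,y,z=P[...,0],P[...,1],P[...,2]
    m=(abs(x-cx)<r)&(abs(y-cy)<(ry or r))&(z>z0)&(z<z1)&(d>0)
    n,l,s,c=cv2.connectedComponentsWithStats(m.astype(np.uint8))
    i=1+np.argmax(s[1:,4]);q=P[l==i]
    return cv2.minAreaRect(q[:,:2].astype(np.float32)),s[i,4],np.median(q,0)
E
python3 - <<'E'
from h import *
np.set_printoptions(precision=4,suppress=True)
d=np.load("top0.npy");P=cloud(d,"top");im=cv2.imread("pics/top0.png")
x,y,z=P[...,0],P[...,1],P[...,2]
# station fit: match wall-top points against frame model
m=(abs(x-.515)<.16)&(abs(y-.195)<.12)&(z>.117)&(z<.127)
q=P[m][:,:2]
from scipy.optimize import least_squares
def loc(p,q):
    a=p[2];e=np.array([np.cos(a),np.sin(a)]);f=np.array([-np.sin(a),np.cos(a)])
    return (q-p[:2])@e,(q-p[:2])@f
def res(p):
    u,v=loc(p,q)
    return np.minimum(abs(abs(u)-.123),abs(abs(v)-.073)) 
b=least_squares(res,[.516,.195,np.radians(-6.8)],loss="soft_l1",f_scale=.003)
print(b.x[:2],np.degrees(b.x[2]),len(q),np.mean(b.fun))
print("s1",rect(P,d,.437,-.392,.05,.07,.09));print("s2",rect(P,d,.48,-.473,.05,.07,.09))
print("pr",rect(P,d,.366,-.361,.045,.035,.05));print("handle",rect(P,d,.52,-.274,.06,.04,.06))
print("basket region max z",np.nanmax(z[(abs(x-.56)<.17)&(abs(y+.06)<.13)&(z<.6)]))
for k in(-74,0,74):
    c=b.x[:2]+np.array([np.cos(b.x[2]),np.sin(b.x[2])])*-k/1000
    mm=np.hypot(x-c[0],y-c[1])<.02;print(k,c,np.median(z[mm]))
plan([(.25,-.42,.40,0,100),(.31,-.18,.40,0,100),(.32,.06,.40,0,100),(.36,.28,.30,0,100),(.414,.3365,.22,0,60),(.414,.3365,.147,0,60)])
E
```

```text
[0.5154 0.198 ] -6.019498666765242 493 0.009120059787443305
s1 (((0.4377627670764923, -0.3893400728702545), (0.06052813306450844, 0.052517250180244446), 10.982154846191406), np.int32(280), array([ 0.4374, -0.3885,  0.0776]))
s2 (((0.4837801456451416, -0.4738668203353882), (0.061387889087200165, 0.05343693122267723), 9.656244277954102), np.int32(271), array([ 0.4833, -0.4734,  0.0777]))
pr (((0.36828041076660156, -0.35982227325439453), (0.06999385356903076, 0.05016867816448212), 77.73665618896484), np.int32(240), array([ 0.3691, -0.3594,  0.041 ]))
handle (((0.5221307277679443, -0.2703118324279785), (0.05806544050574303, 0.017144126817584038), 89.43817901611328), np.int32(91), array([ 0.5221, -0.2709,  0.0507]))
basket region max z 0.5105367517568873
-74 [0.589  0.1902] 0.013609530062483345
0 [0.5154 0.198 ] 0.013984473122518132
74 [0.4418 0.2057] 0.013040898578964524
-> (0.25, -0.42, 0.4, 0, 100) 6
[[[0,0,np.float64(4.3)],[0.007,-0.011,-0.032],100],[[0,0,np.float64(4.3)],[0.006,-0.011,-0.032],100],[[0,0,np.float64(4.3)],[0.006,-0.011,-0.032],100],[[0,0,np.float64(4.3)],[0.005,-0.012,
[... 854 characters left out ...]
> (0.36, 0.28, 0.3, 0, 100) 7
[[[0,0,np.float64(-0.0)],[0.006,-0.031,0.014],100],[[0,0,np.float64(-0.0)],[0.006,-0.032,0.014],100],[[0,0,np.float64(-0.0)],[0.005,-0.031,0.014],100],[[0,0,np.float64(-0.0)],[0.006,-0.032,0.015],100],[[0,0,np.float64(-0.0)],[0.005,-0.031,0.014],100],[[0,0,np.float64(-0.0)],[0.006,-0.032,0.015],100],[[0,0,np.float64(-0.0)],[0.005,-0.031,0.014],100]]
-> (0.414, 0.3365, 0.22, 0, 60) 3
[[[0,0,np.float64(-0.0)],[0.018,-0.019,0.027],60],[[0,0,np.float64(-0.0)],[0.018,-0.019,0.027],60],[[0,0,np.float64(-0.0)],[0.018,-0.019,0.026],60]]
-> (0.414, 0.3365, 0.147, 0, 60) 2
[[[0,0,np.float64(-0.0)],[0.0002,0.0,0.0365],60],[[0,0,np.float64(-0.0)],[0.0002,0.0001,0.0366],60]]
```

servo_tool(
  moves=[
    [[0,0,4.3],[0.007,-0.011,-0.032],100],
    [[0,0,4.3],[0.006,-0.011,-0.032],100],
    [[0,0,4.3],[0.006,-0.011,-0.032],100],
    [[0,0,4.3],[0.005,-0.012,-0.032],100],
    [[0,0,4.3],[0.003,-0.012,-0.032],100],
    [[0,0,4.3],[0.003,-0.012,-0.032],100],
    [[0,0,0],[0.009,-0.034,0],100],
    [[0,0,0],[0.008,-0.034,0],100],
    [[0,0,0],[0.009,-0.034,0],100],
    [[0,0,0],[0.008,-0.035,0],100],
    [[0,0,0],[0.009,-0.034,0],100],
    [[0,0,0],[0.008,-0.035,0],100],
  ],
)

```text
time: 2.6
ee_pos: [0.3013, -0.213, 0.4002]
tcp_rot: [180.0, -0.0, -0.1]
wrist_force: [1.5, -0.1, -0.0]
opening: 0.0852
grasp_force: 0.0
```

servo_tool(
  moves=[
    [[0,0,0],[0.009,-0.034,0],100],
    [[0,0,0],[0.001,-0.034,0],100],
    [[0,0,0],[0.001,-0.034,0],100],
    [[0,0,0],[0.002,-0.034,0],100],
    [[0,0,0],[0.001,-0.035,0],100],
    [[0,0,0],[0.002,-0.034,0],100],
    [[0,0,0],[0.001,-0.035,0],100],
    [[0,0,0],[0.002,-0.034,0],100],
    [[0,0,0],[0,0,0],100],
    [[0,0,0],[0,0,0],100],
  ],
)

```text
time: 3.6
ee_pos: [0.321, 0.0198, 0.4005]
tcp_rot: [-178.3, 0.0, 2.0]
wrist_force: [0.5, -0.1, -0.1]
opening: 0.0852
grasp_force: 0.0
```

```bash
sed -i 's/az=round(-dy\/n,1)/az=float(round(-dy\/n,1))+0.0/; s/,4 if n<3 else 3)/,3)+0.0/' h.py; python3 - <<'E'
from h import *
o=get_obs();print(o["q"],o["tcp_rot"],o["ee_pos"],o["wrist_force"])
im,d=camera("top");cv2.imwrite("pics/top1.png",im[:,:,::-1]);np.save("top1.npy",d)
cv2.imwrite("pics/c1.png",cv2.resize(im[150:330,140:460,::-1],None,fx=2.5,fy=2.5,interpolation=cv2.INTER_CUBIC))
for n in["pivot","clamp_knob","ledge","cavity_1","spare_1"]:
    print(n,[(np.round(world(r["xyz"],"top"),3).tolist(),round(r["score"],2)) for r in mark_of(n,"top")])
im,d=camera("scene")
for n in["clamp_knob","spare_1","cavity_1"]:
    print(n,[(np.round(world(r["xyz"],"scene"),3).tolist(),round(r["score"],2)) for r in mark_of(n,"scene")])
E
```

```text
[  1.90794391 -15.39026278  14.23764459 119.6513655    1.69610096
 179.94821546] [-1.78303879e+02  2.19253852e-02  1.95970577e+00] [0.32096409 0.01981926 0.40052731] [ 0.51192076 -0.12125103 -0.07514461]
pivot [([0.528, 0.319, 0.125], 0.69)]
clamp_knob [([0.411, 0.334, 0.164], 0.68)]
ledge [([0.519, 0.196, 0.098], 0.68)]
cavity_1 [([0.515, 0.196, 0.018], 0.92), ([0.438, 0.202, 0.019], 0.68), ([0.586, 0.186, 0.014], 0.67)]
spare_1 [([0.437, -0.392, -0.001], 0.62), ([0.48, -0.473, 0.0], 0.6), ([0.514, 0.194, 0.019], 0.25)]
clamp_knob [([0.416, 0.338, 0.165], 0.74)]
spare_1 [([0.485, -0.48, -0.0], 0.88), ([0.436, -0.392, -0.0], 0.55), ([0.518, 0.196, -0.003], 0.31)]
cavity_1 [([0.44, 0.204, 0.014], 0.93), ([0.588, 0.184, 0.018], 0.89), ([0.517, 0.193, 0.017], 0.83), ([0.527, 0.324, 0.122], 0.5)]
```

View pics/c1.png

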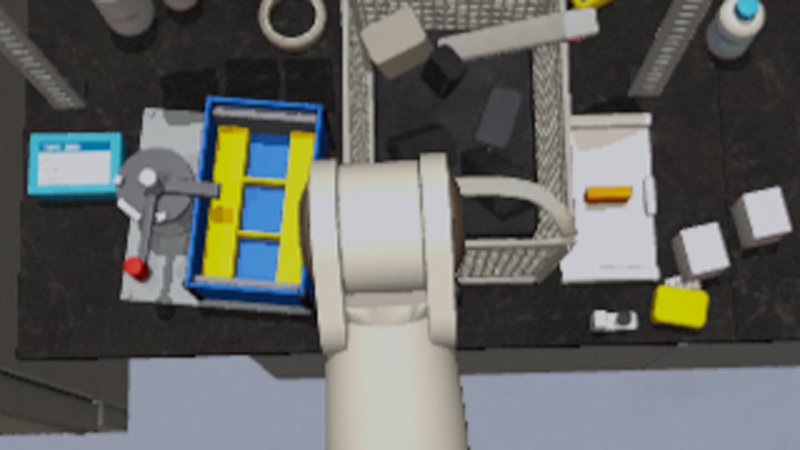

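The top picture shows the arm clear of the station, with all three cavities empty and exactly two cartons out, at crop pixels (700,250) and (762,215). J6 is at its limit, so I'll turn the wrist to yaw 173.

```bash
python3 - <<'E'
from h import *
plan([(.36,.28,.34,173,60),(.415,.336,.23,173,60),(.415,.336,.147,173,60)],start=[.321,.02,.4005,2])
E
```

```text
-> (0.36, 0.28, 0.34, 173, 60) 22
[[[0,0,-7.8],[0.002,-0.012,0.003],60],[[0,0,-7.8],[0.004,-0.011,0.003],60],[[0,0,-7.8],[0.005,-0.011,0.003],60],[[0,0,-7.8],[0.007,-0.01,0.003],60],[[0,0,-7.8],[0.008,-0.009,0.003],60],[[0,0,-7.8],[0.009,-0.008,0.003],60],[[0,0,-7.8],[0.01,-0.006,0.003],60],[[0,0,-7.8],[0.011,-0.005,0.003],60],[[0,0,-7.8],[0.011,-0.004,0.003],60],[[0,0,-7.8],[0.012,-0.002,0.003],60],[[0,0,-7.8],[0.012,0.0,0.003],60],[[0,0,-7.8],[0.012,0.001,0.002],60],[[0,0,-7.8],[0.012,0.003,0.003],60],[[0,0,-7.8],[0.011,0.004,0.002],60],[[0,0,-7.8],[0.01,0.006,0.003],60],[[0,0,-7.8],[0.009,0.007,0.002],60],[[0,0,-7.8],[0.008,0.009,0.003],60],[[0,0,-7.8],[0.007,0.01,0.002],60],[[0,0,-7.8],[0.006,0.01,0.003],60],[[0,0,-7.8],[0.004,0.011,0.002],60],[[0,0,-7.8],[0.003,0.012,0.003],60],[[0,0,-7.8],[0.001,0.012,0.002],60]]
-> (0.415, 0.336, 0.23, 173, 60) 4
[[[0,0,0.2],[-0.012,0.015,0.028],60],[[0,0,0.2],[-0.012,0.016,0.027],60],[[0,0,0.2],[-0.012,0.015,0.028],60],[[0,0,0.2],[-0.012,0.016,0.027],60]]
-> (0.415, 0.336, 0.147, 173, 60) 3
[[[0,0,-0.1],[0.0,0.0,0.028],60],[[0,0,-0.1],[0.0,0.0,0.028],60],[[0,0,-0.1],[0.0,0.0,0.027],60]]
```

servo_tool(
  moves=[
    [[0,0,-7.8],[0.002,-0.012,0.003],60],
    [[0,0,-7.8],[0.004,-0.011,0.003],60],
    [[0,0,-7.8],[0.005,-0.011,0.003],60],
    [[0,0,-7.8],[0.007,-0.01,0.003],60],
    [[0,0,-7.8],[0.008,-0.009,0.003],60],
    [[0,0,-7.8],[0.009,-0.008,0.003],60],
    [[0,0,-7.8],[0.01,-0.006,0.003],60],
    [[0,0,-7.8],[0.011,-0.005,0.003],60],
    [[0,0,-7.8],[0.011,-0.004,0.003],60],
    [[0,0,-7.8],[0.012,-0.002,0.003],60],
    [[0,0,-7.8],[0.012,0,0.003],60],
  ],
)

```text
time: 5.2
ee_pos: [0.3401, 0.1522, 0.3713]
tcp_rot: [-179.9, -1.7, 88.2]
wrist_force: [-0.2, 0.2, 0.6]
opening: 0.0514
grasp_force: 0.0
```

servo_tool(
  moves=[
    [[0,0,-7.8],[0.012,0.001,0.002],60],
    [[0,0,-7.8],[0.012,0.003,0.003],60],
    [[0,0,-7.8],[0.011,0.004,0.002],60],
    [[0,0,-7.8],[0.01,0.006,0.003],60],
    [[0,0,-7.8],[0.009,0.007,0.002],60],
    [[0,0,-7.8],[0.008,0.009,0.003],60],
    [[0,0,-7.8],[0.007,0.01,0.002],60],
    [[0,0,-7.8],[0.006,0.01,0.003],60],
    [[0,0,-7.8],[0.004,0.011,0.002],60],
    [[0,0,-7.8],[0.003,0.012,0.003],60],
    [[0,0,-7.8],[0.001,0.012,0.002],60],
    [[0,0,0],[0,0,0],60],
  ],
)

```text
time: 6.4
ee_pos: [0.3601, 0.2829, 0.3475]
tcp_rot: [178.3, -0.3, 173.8]
wrist_force: [0.0, -0.2, 0.1]
opening: 0.0511
grasp_force: 0.0
```

```bash
cat >> h.py <<'E'
def fix(yaw):
    o=get_obs();R=Ro.from_euler("xyz",o["tcp_rot"],degrees=True);T=Ro.from_euler("xyz",[180,0,yaw],degrees=True)
    print("fix",np.round((R.inv()*T).as_rotvec(degrees=True),1).tolist(),"pos",o["ee_pos"].round(4),"F",o["wrist_force"].round(1))
E
python3 - <<'E'
from h import *
fix(173.2)
plan([(.415,.336,.23,173.2,60),(.415,.336,.148,173.2,60)],start=[.3601,.2829,.3475,173.2])
E
```

```text
fix [1.7, -0.3, 0.6] pos [0.3601 0.2829 0.3475] F [ 0.  -0.2  0.1]
-> (0.415, 0.336, 0.23, 173.2, 60) 4
[[[0,0,0.0],[-0.012,0.015,0.029],60],[[0,0,0.0],[-0.012,0.015,0.029],60],[[0,0,0.0],[-0.012,0.015,0.03],60],[[0,0,0.0],[-0.012,0.014,0.029],60]]
-> (0.415, 0.336, 0.148, 173.2, 60) 3
[[[0,0,0.0],[0.0,0.0,0.027],60],[[0,0,0.0],[0.0,0.0,0.028],60],[[0,0,0.0],[0.0,0.0,0.027],60]]
```

servo_tool(
  moves=[
    [[1.7,-0.3,0.6],[0,0,0],60],
    [[0,0,0],[-0.012,0.015,0.029],60],
    [[0,0,0],[-0.012,0.015,0.029],60],
    [[0,0,0],[-0.012,0.015,0.03],60],
    [[0,0,0],[-0.012,0.014,0.029],60],
    [[0,0,0],[0,0,0],60],
  ],
)

```text
time: 7.0
ee_pos: [0.4147, 0.3344, 0.2268]
tcp_rot: [-179.7, -0.2, 172.8]
wrist_force: [-1.0, 0.3, -0.4]
opening: 0.0512
grasp_force: 0.0
```

```bash
python3 - <<'E'
from h import *
fix(173.2)
im,d=camera("scene");cv2.imwrite("pics/s2.png",im[200:330,160:320,::-1].repeat(5,0).repeat(5,1))
im,d=camera("top");P=cloud(d,"top");np.save("top2.npy",d);cv2.imwrite("pics/top2.png",im[:,:,::-1])
x,y,z=P[...,0],P[...,1],P[...,2];hsv=cv2.cvtColor(im,cv2.COLOR_RGB2HSV)
blue=(hsv[...,0]>100)&(hsv[...,0]<130)&(hsv[...,1]>120)&(abs(x-.515)<.17)&(abs(y-.195)<.13)&(z>.116)&(z<.128)
q=P[blue][:,:2]
from scipy.optimize import least_squares
def res(p):
    a=p[2];e=np.array([np.cos(a),np.sin(a)]);f=np.array([-e[1],e[0]]);u=abs((q-p[:2])@e)-.123;v=abs((q-p[:2])@f)-.073
    return np.minimum(abs(u),abs(v))
b=least_squares(res,[.516,.195,np.radians(-6.8)],loss="soft_l1",f_scale=.003)
print(len(q),b.x[:2],np.degrees(b.x[2]),np.mean(b.fun));print(cv2.minAreaRect(q.astype(np.float32)))
E
```

```text
fix [-0.3, -0.2, -0.4] pos [0.4147 0.3344 0.2268] F [-1.   0.3 -0.4]
325 [0.51431801 0.19443672] -5.879434712206044 0.0014614887830380172
((0.5144375562667847, 0.19369785487651825), (0.15552547574043274, 0.25507932901382446), 84.23590087890625)
```

View pics/s2.png

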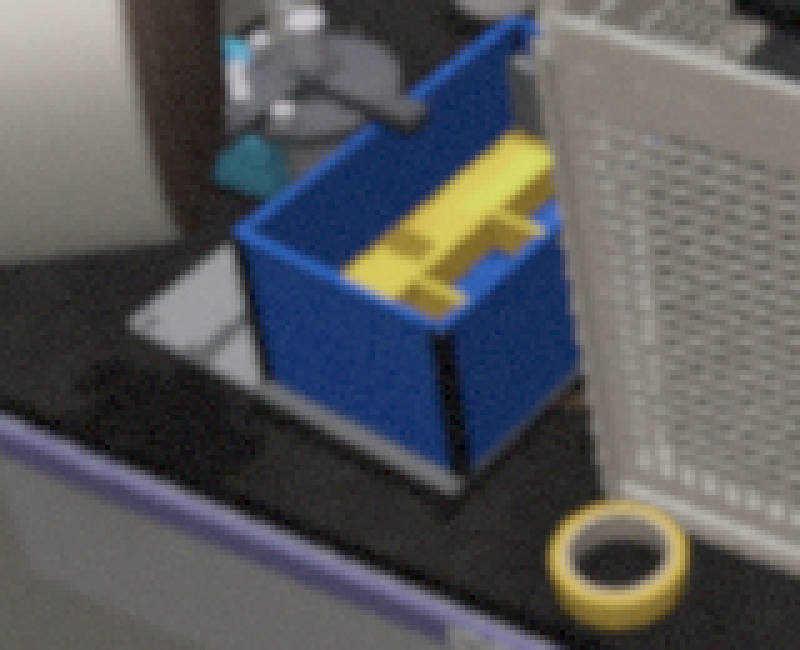

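The crop shows the open case with empty cavities and the clamp column behind it, at crop pixels (300,80). The case fit gives C≈(0.515,0.195) at yaw −6.2, so the TCP is over the knob. I go down and grip.

servo_tool(
  moves=[
    [[0,0,-0.5],[0,0,0.025],60],
    [[0,0,0],[0,0,0.025],60],
    [[0,0,0],[0,0,0.02],60],
    [[0,0,0],[0,0,0.009],60],
    [[0,0,0],[0,0,0],10],
    [[0,0,0],[0,0,0],10],
    [[0,0,0],[0,0,0],10],
    [[0,0,0],[0,0,0],10],
    [[0,0,0],[0,0,0],10],
  ],
  force=40,
)

```text
time: 8.0
ee_pos: [0.4149, 0.3352, 0.1537]
tcp_rot: [179.9, 0.1, 173.5]
wrist_force: [-4.0, -0.2, 7.0]
opening: 0.0213
grasp_force: 39.4
```

servo_tool(
  moves=[
    [[0,0,0],[0,0,-0.007],10],
    [[0,0,0],[0,0,-0.007],10],
    [[0,0,0],[0,0,-0.007],10],
    [[0,0,0],[0,0,0],10],
    [[0,0,0],[0,0,0],10],
  ],
  force=60,
)

```text
time: 8.5
ee_pos: [0.4151, 0.3349, 0.1735]
tcp_rot: [180.0, 0.1, 173.5]
wrist_force: [3.1, 0.9, -2.2]
opening: 0.0203
grasp_force: 59.0
```

```bash
python3 - <<'E'
from h import *
fix(173.8)
im,d=camera("top");P=cloud(d,"top")
cv2.imwrite("pics/c3.png",cv2.resize(im[190:290,150:280,::-1],None,fx=5,fy=5,interpolation=cv2.INTER_CUBIC))
for n in["clamp_knob","pivot"]:
  for c in("top",):
    print(n,[(np.round(world(r["xyz"],c),3).tolist(),round(r["score"],2)) for r in mark_of(n,c)])
x,y,z=P[...,0],P[...,1],P[...,2]
# claw height: near station y=-75..-90,x=0
c=np.array([.515,.195])+.085*np.array([.108,.994]);m=np.hypot(x-c[0],y-c[1])<.008;print("claw z",np.median(z[m]));
P0=cloud(np.load("top0.npy"),"top");m=np.hypot(P0[...,0]-c[0],P0[...,1]-c[1])<.008;print("before",np.median(P0[m][:,2]))
E
```

```text
fix [0.0, 0.1, -0.3] pos [0.4151 0.3349 0.1735] F [ 3.1  0.9 -2.2]
clamp_knob []
pivot [([0.531, 0.326, 0.126], 0.65)]
claw z 0.15464266448568786
before 0.1384587204612226
```

View pics/c3.png

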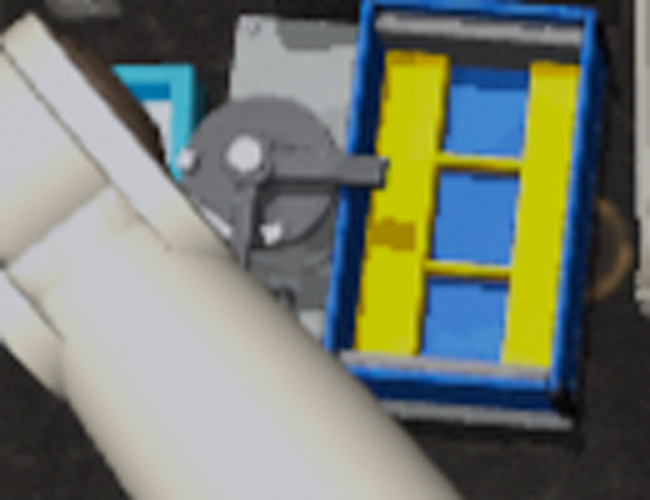

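Lifted: the claw rose about 16 mm. I raise it a little more and swing along the arc.

```bash
python3 - <<'E'
from h import *
pv=np.array([.529,.3225]);z=.177
w=[(*(pv+.115*np.array([np.cos(np.radians(t)),np.sin(np.radians(t))])),z,173.5,10) for t in 173.7-np.linspace(0,71.6,13)[1:]]
import io,contextlib
f=io.StringIO()
with contextlib.redirect_stdout(f): plan(w,start=[*(pv+.115*np.array([np.cos(np.radians(173.7)),np.sin(np.radians(173.7))])),z,173.5])
print(",\n".join(l[1:-1] for l in f.getvalue().splitlines() if l[0]=="["),w[-1])
E
```

```text
[[0,0,0.0],[-0.001,0.012,0.0],10],
[[0,0,0.0],[-0.001,0.012,0.0],10],
[[0,0,0.0],[-0.003,0.011,0.0],10],
[[0,0,0.0],[-0.005,0.012,0.0],10],
[[0,0,0.0],[-0.005,0.01,0.0],10],
[[0,0,0.0],[-0.006,0.01,0.0],10],
[[0,0,0.0],[-0.008,0.01,0.0],10],
[[0,0,0.0],[-0.008,0.008,0.0],10],
[[0,0,0.0],[-0.01,0.008,0.0],10],
[[0,0,0.0],[-0.01,0.006,0.0],10],
[[0,0,0.0],[-0.01,0.006,0.0],10],
[[0,0,0.0],[-0.011,0.004,0.0],10] (np.float64(0.5048938652660605), np.float64(0.4349450722272397), 0.177, 173.5, 10)
```

servo_tool(
  moves=[
    [[0,0,0],[0,0,-0.004],10],
    [[0,0,0],[-0.001,0.012,0],10],
    [[0,0,0],[-0.001,0.012,0],10],
    [[0,0,0],[-0.003,0.011,0],10],
    [[0,0,0],[-0.005,0.012,0],10],
    [[0,0,0],[-0.005,0.01,0],10],
    [[0,0,0],[0,0,0],10],
  ],
  force=45,
)

```text
time: 9.35
ee_pos: [0.4336, 0.3926, 0.1762]
tcp_rot: [179.9, -0.4, 173.7]
wrist_force: [-10.2, 12.1, -4.1]
opening: 0.0203
grasp_force: 56.8
```

```bash
cat >> h.py <<'E'
import io,contextlib
def arc(pv,t0,t1,n,z,yaw,claw,r=.115):
    pt=lambda t:(pv[0]+r*np.cos(np.radians(t)),pv[1]+r*np.sin(np.radians(t)),z)
    f=io.StringIO()
    with contextlib.redirect_stdout(f): plan([(*pt(t),yaw,claw) for t in np.linspace(t0,t1,n+1)[1:]],start=[*pt(t0),yaw])
    print(",\n".join(l[1:-1] for l in f.getvalue().splitlines() if l[0]=="["),pt(t1))
E
python3 - <<'E'
from h import *
arc((.530,.3285),146.3,102,7,.177,173.7,10)
E
```

```text
[[0,0,0.0],[-0.006,0.011,0.0],10],
[[0,0,0.0],[-0.008,0.01,0.0],10],
[[0,0,0.0],[-0.009,0.009,0.0],10],
[[0,0,0.0],[-0.009,0.009,0.0],10],
[[0,0,0.0],[-0.011,0.007,0.0],10],
[[0,0,0.0],[-0.011,0.006,0.0],10],
[[0,0,0.0],[-0.012,0.004,0.0],10] (np.float64(0.5060901555559577), np.float64(0.4409869740843877), 0.177)
```

servo_tool(
  moves=[
    [[0,0,0],[-0.003,0.013,0],10],
    [[0,0,0],[-0.008,0.01,0],10],
    [[0,0,0],[-0.009,0.009,0],10],
    [[0,0,0],[-0.009,0.009,0],10],
    [[0,0,0],[0,0,0],10],
  ],
)

```text
time: 9.85
ee_pos: [0.4698, 0.428, 0.1762]
tcp_rot: [-180.0, -0.1, 173.6]
wrist_force: [0.5, 2.6, -3.4]
opening: 0.0198
grasp_force: 45.2
```

servo_tool(
  moves=[
    [[0,0,0],[-0.011,0.007,0],10],
    [[0,0,0],[-0.011,0.006,0],10],
    [[0,0,0],[-0.012,0.004,0],10],
    [[0,0,0],[0,0,0],10],
    [[0,0,0],[0,0,0],10],
  ],
)

```text
time: 10.35
ee_pos: [0.4979, 0.4405, 0.1755]
tcp_rot: [-179.8, -0.8, 173.7]
wrist_force: [-32.2, 0.9, -2.6]
opening: 0.0087
grasp_force: 16.3
```

```bash
python3 - <<'E'
from h import *
fix(173.8)
im,d=camera("top");P=cloud(d,"top")
cv2.imwrite("pics/c4.png",np.hstack([cv2.resize(im[180:300,140:260,::-1],(480,480),interpolation=cv2.INTER_CUBIC)]))
for n in["clamp_knob","pivot"]:
    print(n,[(np.round(world(r["xyz"],"top"),3).tolist(),round(r["score"],2)) for r in mark_of(n,"top")])
im,d=camera("scene")
print([(np.round(world(r["xyz"],"scene"),3).tolist(),round(r["score"],2)) for r in mark_of("clamp_knob","scene")])
print(get_obs()["opening"])
E
```

```text
fix [-0.2, -0.8, -0.1] pos [0.4979 0.4405 0.1755] F [-32.2   0.9  -2.6]
clamp_knob []
pivot [([0.526, 0.322, 0.128], 0.88)]
[([0.591, 0.187, 0.017], 0.29)]
0.00870375714104168
```

View pics/c4.png

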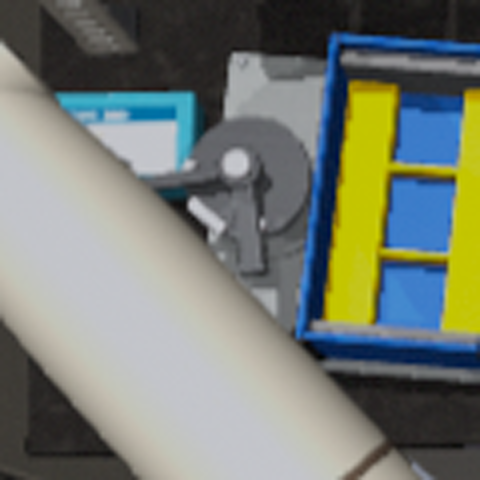

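The lever is swung to its open side at the stop, but the pads have slid off the knob's centre. Opening will let it drop into the open notch.

servo_tool(
  moves=[
    [[0,0,0],[0,0,0.01],8],
    [[0,0,0],[0,0,0],60],
    [[0,0,0],[0,0,0],70],
    [[0,0,0],[0,0,0],70],
    [[0,0,0],[0,0,-0.04],70],
    [[0,0,0],[0,0,-0.045],70],
    [[0,0,0],[0,0,-0.04],70],
    [[0,0,0],[0,-0.045,0],70],
    [[0,0,0],[0.01,-0.045,0],70],
    [[0,0,0],[0.02,-0.04,0],70],
    [[0,0,0],[0.03,-0.04,0],70],
    [[0,0,0],[0,0,0],70],
  ],
)

```text
time: 11.8
ee_pos: [0.4229, 0.2741, 0.2943]
tcp_rot: [180.0, 0.1, 173.4]
wrist_force: [0.9, 0.8, 1.2]
opening: 0.0597
grasp_force: 0.0
```

```bash
python3 - <<'E'
from h import *
fix(173.8)
im,d=camera("top");P=cloud(d,"top")
cv2.imwrite("pics/c5.png",cv2.resize(im[180:300,140:260,::-1],(480,480),interpolation=cv2.INTER_CUBIC))
for n in["clamp_knob","pivot","ledge"]:
    print(n,[(np.round(world(r["xyz"],"top"),3).tolist(),round(r["score"],2)) for r in mark_of(n,"top")])
try: print(rect(P,d,.508,.436,.05,.175,.215))
except Exception as e: print(e)
im,d=camera("scene")
print([(np.round(world(r["xyz"],"scene"),3).tolist(),round(r["score"],2)) for r in mark_of("clamp_knob","scene")])
E
```

```text
fix [0.0, 0.1, -0.4] pos [0.4229 0.2741 0.2943] F [0.9 0.8 1.2]
clamp_knob []
pivot [([0.525, 0.321, 0.125], 0.71)]
ledge [([0.518, 0.195, 0.094], 0.77)]
attempt to get argmax of an empty sequence
[]
```

View pics/c5.png

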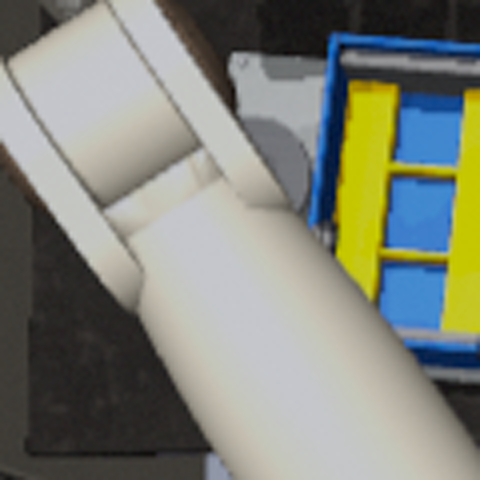

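The wrist hides the clamp, so I move toward the loose parts and look from there.

```bash
python3 - <<'E'
from h import *
plan([(.33,.14,.40,173.4,100),(.32,-.14,.40,185,100),(.36,-.34,.32,190.5,100)],start=[.4229,.2741,.2943,173.4])
E
```

```text
-> (0.33, 0.14, 0.4, 173.4, 100) 5
[[[0,0,0.0],[0.015,-0.029,-0.021],100],[[0,0,0.0],[0.015,-0.029,-0.021],100],[[0,0,0.0],[0.016,-0.029,-0.021],100],[[0,0,0.0],[0.015,-0.028,-0.021],100],[[0,0,0.0],[0.016,-0.029,-0.022],100]]
-> (0.32, -0.14, 0.4, 185, 100) 8
[[[0,0,-1.4],[-0.003,-0.035,0.0],100],[[0,0,-1.4],[-0.002,-0.035,0.0],100],[[0,0,-1.4],[-0.001,-0.035,0.0],100],[[0,0,-1.4],[0.0,-0.035,0.0],100],[[0,0,-1.4],[0.001,-0.035,0.0],100],[[0,0,-1.4],[0.001,-0.035,0.0],100],[[0,0,-1.4],[0.002,-0.035,0.0],100],[[0,0,-1.4],[0.004,-0.035,0.0],100]]
-> (0.36, -0.34, 0.32, 190.5, 100) 6
[[[0,0,-1.0],[-0.004,-0.034,0.013],100],[[0,0,-1.0],[-0.003,-0.034,0.013],100],[[0,0,-1.0],[-0.003,-0.034,0.014],100],[[0,0,-1.0],[-0.002,-0.034,0.013],100],[[0,0,-1.0],[-0.002,-0.033,0.014],100],[[0,0,-1.0],[-0.002,-0.034,0.013],100]]
```

servo_tool(
  moves=[
    [[0,0,0],[0.015,-0.029,-0.021],100],
    [[0,0,0],[0.015,-0.029,-0.021],100],
    [[0,0,0],[0.016,-0.029,-0.021],100],
    [[0,0,0],[0.015,-0.028,-0.021],100],
    [[0,0,0],[0.016,-0.029,-0.022],100],
    [[0,0,-1.4],[-0.003,-0.035,0],100],
    [[0,0,-1.4],[-0.002,-0.035,0],100],
    [[0,0,-1.4],[-0.001,-0.035,0],100],
    [[0,0,-1.4],[0,-0.035,0],100],
    [[0,0,-1.4],[0.001,-0.035,0],100],
    [[0,0,-1.4],[0.001,-0.035,0],100],
  ],
)

```text
time: 13.2
ee_pos: [0.3276, -0.0677, 0.3984]
tcp_rot: [-180.0, 0.0, -178.0]
wrist_force: [0.7, -0.4, 0.2]
opening: 0.0855
grasp_force: 0.0
```

servo_tool(
  moves=[
    [[0,0,-1.4],[0.002,-0.035,0],100],
    [[0,0,-1.4],[0.004,-0.035,0],100],
    [[0,0,0],[0,0,0],100],
  ],
)

```text
time: 13.5
ee_pos: [0.3249, -0.1399, 0.3976]
tcp_rot: [180.0, -0.1, -175.4]
wrist_force: [1.0, -0.6, -0.0]
opening: 0.0853
grasp_force: 0.0
```

```bash
python3 - <<'E'
from h import *
fix(190.5)
im,d=camera("top");P=cloud(d,"top");np.save("top6.npy",d);cv2.imwrite("pics/top6.png",im[:,:,::-1])
cv2.imwrite("pics/c6.png",cv2.resize(im[180:300,140:300,::-1],(640,480),interpolation=cv2.INTER_CUBIC))
for n in["clamp_knob","pivot","ledge","spare_1"]:
    print(n,[(np.round(world(r["xyz"],"top"),3).tolist(),round(r["score"],2)) for r in mark_of(n,"top")])
print("knob",rect(P,d,.508,.436,.05,.175,.215))
print("s1",rect(P,d,.437,-.392,.05,.07,.09));print("s2",rect(P,d,.48,-.473,.05,.07,.09))
E
```

```text
fix [0.0, -0.1, -5.9] pos [ 0.3249 -0.1399  0.3976] F [ 1.  -0.6 -0. ]
clamp_knob [([0.506, 0.431, 0.162], 0.64), ([0.477, -0.471, 0.001], 0.61)]
pivot [([0.527, 0.321, 0.127], 0.97)]
ledge [([0.516, 0.197, 0.097], 0.7)]
spare_1 [([0.48, -0.473, -0.0], 0.63)]
knob (((0.5102462768554688, 0.4343413710594177), (0.02255794033408165, 0.022770563140511513), 79.90657043457031), np.int32(48), array([0.51008593, 0.43531905, 0.18557458]))
s1 (((0.43799760937690735, -0.38829225301742554), (0.06171748787164688, 0.05201970413327217), 13.4165620803833), np.int32(274), array([ 0.43795005, -0.38804996,  0.07822654]))
s2 (((0.4838974177837372, -0.4737291932106018), (0.06148276478052139, 0.05171315744519234), 9.485697746276855), np.int32(274), array([ 0.48331982, -0.47253487,  0.07887656]))
```

View pics/c6.png

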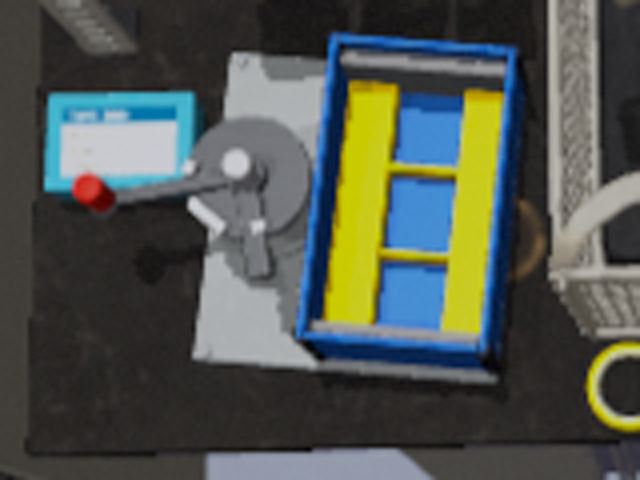

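The knob is red at crop pixel (90,192), its top is at 0.185, so the lever is seated in the open notch. Next is the first carton.

```bash
python3 - <<'E'
from h import *
plan([(.355,-.28,.30,192,90),(.438,-.3885,.16,192,90),(.438,-.3885,.044,192,90)],start=[.3249,-.1399,.3976,184.6])
E
```

```text
-> (0.355, -0.28, 0.3, 192, 90) 5
[[[0,0,-1.5],[-0.004,-0.028,0.02],90],[[0,0,-1.5],[-0.003,-0.029,0.019],90],[[0,0,-1.5],[-0.002,-0.029,0.02],90],[[0,0,-1.5],[-0.002,-0.028,0.019],90],[[0,0,-1.5],[0.0,-0.029,0.02],90]]
-> (0.438, -0.3885, 0.16, 192, 90) 5
[[[0,0,0.0],[-0.012,-0.025,0.028],90],[[0,0,0.0],[-0.012,-0.025,0.028],90],[[0,0,0.0],[-0.012,-0.024,0.028],90],[[0,0,0.0],[-0.011,-0.025,0.028],90],[[0,0,0.0],[-0.012,-0.024,0.028],90]]
-> (0.438, -0.3885, 0.044, 192, 90) 3
[[[0,0,0.0],[0.0,0.0,0.039],90],[[0,0,0.0],[0.0,0.0,0.038],90],[[0,0,0.0],[0.0,0.0,0.039],90]]
```

servo_tool(
  moves=[
    [[0,0,-1.5],[-0.004,-0.028,0.02],90],
    [[0,0,-1.5],[-0.003,-0.029,0.019],90],
    [[0,0,-1.5],[-0.002,-0.029,0.02],90],
    [[0,0,-1.5],[-0.002,-0.028,0.019],90],
    [[0,0,-1.5],[0,-0.029,0.02],90],
    [[0,0,0],[-0.012,-0.025,0.028],90],
    [[0,0,0],[-0.012,-0.025,0.028],90],
    [[0,0,0],[-0.012,-0.024,0.028],90],
    [[0,0,0],[-0.011,-0.025,0.028],90],
    [[0,0,0],[-0.012,-0.024,0.028],90],
    [[0,0,0],[0,0,0],90],
    [[0,0,0],[0,0,0],90],
  ],
  force=40,
)

```text
time: 14.95
ee_pos: [0.4387, -0.3834, 0.1598]
tcp_rot: [179.9, -0.0, -167.7]
wrist_force: [-0.0, 0.7, 0.7]
opening: 0.077
grasp_force: 0.0
```

```bash
python3 - <<'E'
from h import *
fix(192)
plan([(.438,-.3885,.044,192,90)])
E
```

```text
fix [0.1, -0.0, 0.3] pos [ 0.4387 -0.3834  0.1598] F [-0.   0.7  0.7]
-> (0.438, -0.3885, 0.044, 192, 90) 3
[[[0,0,0.1],[0.001,-0.002,0.039],90],[[0,0,0.1],[0.0,-0.001,0.038],90],[[0,0,0.1],[0.001,-0.002,0.039],90]]
```

servo_tool(
  moves=[
    [[0,0,0.3],[0.001,-0.002,0.039],90],
    [[0,0,0],[0,-0.001,0.038],90],
    [[0,0,0],[0.001,-0.002,0.039],90],
    [[0,0,0],[0,0,0],90],
    [[0,0,0],[0,0,0],40],
    [[0,0,0],[0,0,0],40],
    [[0,0,0],[0,0,0],40],
    [[0,0,0],[0,0,0],40],
  ],
  force=40,
)

```text
time: 15.75
ee_pos: [0.4387, -0.3906, 0.0484]
tcp_rot: [-179.8, 0.2, -168.0]
wrist_force: [-1.5, 1.8, 6.5]
opening: 0.0484
grasp_force: 40.8
```

```bash
python3 - <<'E'
from h import *
plan([(.42,-.37,.20,192,40),(.335,-.18,.26,186,40),(.325,.0,.26,180,40),(.335,.18,.26,173.8,40),(.5886,.187,.24,173.8,40)])
E
```

```text
-> (0.42, -0.37, 0.2, 192, 40) 4
[[[0,0,0.0],[0.004,0.006,-0.038],40],[[0,0,0.0],[0.003,0.006,-0.038],40],[[0,0,0.0],[0.004,0.006,-0.038],40],[[0,0,0.0],[0.003,0.006,-0.038],40]]
-> (0.335, -0.18, 0.26, 186, 40) 6
[[[0,0,1.0],[0.007,0.034,-0.01],40],[[0,0,1.0],[0.008,0.034,-0.01],40],[[0,0,1.0],[0.009,0.034,-0.01],40],[[0,0,1.0],[0.009,0.033,-0.01],40],[[0,0,1.0],[0.01,0.033,-0.01],40],[[0,0,1.0],[0.01,0.033,-0.01],40]]
-> (0.325, 0.0, 0.26, 180, 40) 5
[[[0,0,1.2],[-0.002,0.036,0.0],40],[[0,0,1.2],[-0.001,0.036,0.0],40],[[0,0,1.2],[0.0,0.036,0.0],40],[[0,0,1.2],[0.0,0.036,0.0],40],[[0,0,1.2],[0.001,0.037,0.0],40]]
-> (0.335, 0.18, 0.26, 173.8, 40) 5
[[[0,0,1.2],[-0.002,0.036,0.0],40],[[0,0,1.2],[-0.001,0.036,0.0],40],[[0,0,1.2],[0.0,0.036,0.0],40],[[0,0,1.2],[0.0,0.036,0.0],40],[[0,0,1.2],[0.001,0.036,0.0],40]]
-> (0.5886, 0.187, 0.24, 173.8, 40) 7
[[[0,0,0.0],[-0.036,0.005,0.003],40],[[0,0,0.0],[-0.036,0.005,0.003],40],[[0,0,0.0],[-0.036,0.005,0.003],40],[[0,0,0.0],[-0.036,0.005,0.003],40],[[0,0,0.0],[-0.036,0.004,0.003],40],[[0,0,0.0],[-0.036,0.005,0.003],40],[[0,0,0.0],[-0.035,0.004,0.002],40]]
```

servo_tool(
  moves=[
    [[0,0,0],[0,0,-0.038],40],
    [[0,0,0],[0,0,-0.038],40],
    [[0,0,0],[0.007,0.012,-0.038],40],
    [[0,0,0],[0.007,0.012,-0.038],40],
    [[0,0,1],[0.007,0.034,-0.01],40],
    [[0,0,1],[0.008,0.034,-0.01],40],
    [[0,0,1],[0.009,0.034,-0.01],40],
    [[0,0,1],[0.009,0.033,-0.01],40],
    [[0,0,1],[0.01,0.033,-0.01],40],
    [[0,0,1],[0.01,0.033,-0.01],40],
    [[0,0,0],[0,0,0],40],
  ],
)

```text
time: 16.85
ee_pos: [0.3323, -0.1774, 0.2609]
tcp_rot: [-179.8, 0.4, -174.0]
wrist_force: [0.9, -0.4, -1.6]
opening: 0.0483
grasp_force: 42.9
```

servo_tool(
  moves=[
    [[0,0,1.2],[-0.002,0.036,0],40],
    [[0,0,1.2],[-0.001,0.036,0],40],
    [[0,0,1.2],[0,0.036,0],40],
    [[0,0,1.2],[0,0.036,0],40],
    [[0,0,1.2],[0.001,0.037,0],40],
    [[0,0,1.2],[-0.002,0.036,0],40],
    [[0,0,1.2],[-0.001,0.036,0],40],
    [[0,0,1.2],[0,0.036,0],40],
    [[0,0,1.2],[0,0.036,0],40],
    [[0,0,1.2],[0.001,0.036,0],40],
    [[0,0,0],[0,0,0],40],
  ],
)

```text
time: 17.95
ee_pos: [0.334, 0.1842, 0.2574]
tcp_rot: [179.9, 0.1, 174.1]
wrist_force: [0.1, -1.2, -2.5]
opening: 0.0484
grasp_force: 43.2
```

servo_tool(
  moves=[
    [[0,0,0],[-0.036,0.004,0.003],40],
    [[0,0,0],[-0.036,0.004,0.003],40],
    [[0,0,0],[-0.036,0.004,0.003],40],
    [[0,0,0],[-0.036,0.004,0.003],40],
    [[0,0,0],[-0.036,0.004,0.003],40],
    [[0,0,0],[-0.036,0.004,0.003],40],
    [[0,0,0],[-0.037,0.004,0.002],40],
    [[0,0,0],[0,0,0],40],
    [[0,0,0],[0,0,0],40],
  ],
)

```text
time: 18.85
ee_pos: [0.589, 0.1814, 0.2365]
tcp_rot: [-180.0, -0.0, 173.9]
wrist_force: [-0.3, -0.4, -1.3]
opening: 0.0479
grasp_force: 43.2
```

```bash
python3 - <<'E'
from h import *
fix(173.8)
plan([(.5886,.187,.14,173.8,40),(.5886,.187,.0635,173.8,40)])
im,d=camera("top");P=cloud(d,"top");cv2.imwrite("pics/c7.png",cv2.resize(im[170:290,180:340,::-1],(640,480),interpolation=cv2.INTER_CUBIC))
E
```

```text
fix [-0.0, -0.0, 0.1] pos [0.589  0.1814 0.2365] F [-0.3 -0.4 -1.3]
-> (0.5886, 0.187, 0.14, 173.8, 40) 3
[[[0,0,0.0],[0.0,0.002,0.032],40],[[0,0,0.0],[0.0,0.002,0.032],40],[[0,0,0.0],[0.001,0.002,0.032],40]]
-> (0.5886, 0.187, 0.0635, 173.8, 40) 2
[[[0,0,0.0],[0.0,0.0,0.038],40],[[0,0,0.0],[0.0,0.0,0.039],40]]
```

servo_tool(
  moves=[
    [[0,0,0],[0,0.003,0.015],40],
    [[0,0,0],[0,0.003,0.025],40],
    [[0,0,0],[0,0,0.032],40],
    [[0,0,0],[0,0,0.032],40],
    [[0,0,0],[0,0,0.027],40],
    [[0,0,0],[0,0,0],40],
    [[0,0,0],[0,0,0],40],
  ],
)

```text
time: 19.6
ee_pos: [0.5887, 0.1881, 0.1075]
tcp_rot: [180.0, 0.1, 174.0]
wrist_force: [0.7, -0.1, -1.1]
opening: 0.0481
grasp_force: 43.2
```

servo_tool(
  moves=[
    [[0,0,0],[0,0,0.012],40],
    [[0,0,0],[0,0,0.01],40],
    [[0,0,0],[0,0,0.01],40],
    [[0,0,0],[0,0,0],40],
  ],
)

```text
time: 20.0
ee_pos: [0.5882, 0.1878, 0.0715]
tcp_rot: [-179.9, -0.1, 173.9]
wrist_force: [0.5, 0.3, -3.3]
opening: 0.0482
grasp_force: 43.2
```

servo_tool(
  moves=[
    [[0,0,0],[0,0,0.006],40],
    [[0,0,0],[0,0,0.004],40],
    [[0,0,0],[0,0,0],40],
    [[0,0,0],[0,0,0],75],
    [[0,0,0],[0,0,0],75],
    [[0,0,0],[0,0,0],75],
    [[0,0,0],[0,0,-0.04],75],
    [[0,0,0],[0,0,-0.04],75],
    [[0,0,0],[0,0,-0.04],75],
    [[0,0,0],[0,0,-0.04],75],
    [[0,0,0],[0,0,-0.02],75],
  ],
)

```text
time: 21.1
ee_pos: [0.5895, 0.1882, 0.2478]
tcp_rot: [179.9, 0.3, 173.9]
wrist_force: [1.1, 0.4, -0.3]
opening: 0.0643
grasp_force: 0.0
```

```bash
python3 - <<'E'
from h import *
plan([(.35,.19,.28,173.8,100),(.325,.0,.28,180,100),(.345,-.18,.28,186,100),(.40,-.40,.24,190,90)])
E
```

```text
-> (0.35, 0.19, 0.28, 173.8, 100) 7
[[[0,0,0.0],[0.034,-0.003,-0.005],100],[[0,0,0.0],[0.034,-0.003,-0.005],100],[[0,0,0.0],[0.034,-0.004,-0.004],100],[[0,0,0.0],[0.034,-0.003,-0.005],100],[[0,0,0.0],[0.034,-0.004,-0.004],100],[[0,0,0.0],[0.034,-0.003,-0.005],100],[[0,0,0.0],[0.034,-0.004,-0.004],100]]
-> (0.325, 0.0, 0.28, 180, 100) 5
[[[0,0,-1.2],[0.001,-0.038,0.0],100],[[0,0,-1.2],[0.002,-0.038,0.0],100],[[0,0,-1.2],[0.003,-0.038,0.0],100],[[0,0,-1.2],[0.003,-0.038,0.0],100],[[0,0,-1.2],[0.004,-0.039,0.0],100]]
-> (0.345, -0.18, 0.28, 186, 100) 5
[[[0,0,-1.2],[-0.004,-0.036,0.0],100],[[0,0,-1.2],[-0.003,-0.036,0.0],100],[[0,0,-1.2],[-0.003,-0.036,0.0],100],[[0,0,-1.2],[-0.002,-0.036,0.0],100],[[0,0,-1.2],[0.0,-0.036,0.0],100]]
-> (0.4, -0.4, 0.24, 190, 90) 6
[[[0,0,-0.7],[-0.005,-0.037,0.007],90],[[0,0,-0.7],[-0.005,-0.038,0.007],90],[[0,0,-0.7],[-0.005,-0.038,0.006],90],[[0,0,-0.7],[-0.004,-0.037,0.007],90],[[0,0,-0.7],[-0.004,-0.038,0.006],90],[[0,0,-0.7],[-0.003,-0.038,0.007],90]]
```

servo_tool(
  moves=[
    [[0,0,0],[0.034,-0.003,-0.005],90],
    [[0,0,0],[0.034,-0.003,-0.005],90],
    [[0,0,0],[0.034,-0.004,-0.005],90],
    [[0,0,0],[0.034,-0.003,-0.005],90],
    [[0,0,0],[0.034,-0.004,-0.004],90],
    [[0,0,0],[0.034,-0.003,-0.004],90],
    [[0,0,0],[0.034,-0.004,-0.004],90],
    [[0,0,-1.2],[0.001,-0.038,0],90],
    [[0,0,-1.2],[0.002,-0.038,0],90],
    [[0,0,-1.2],[0.003,-0.038,0],90],
    [[0,0,-1.2],[0.003,-0.038,0],90],
  ],
)

```text
time: 22.2
ee_pos: [0.3289, 0.0373, 0.2758]
tcp_rot: [180.0, 0.1, 178.9]
wrist_force: [0.8, -1.2, -0.1]
opening: 0.0769
grasp_force: 0.0
```

servo_tool(
  moves=[
    [[0,0,-1.2],[0.004,-0.039,0],90],
    [[0,0,-1.2],[-0.004,-0.036,0],90],
    [[0,0,-1.2],[-0.003,-0.036,0],90],
    [[0,0,-1.2],[-0.003,-0.036,0],90],
    [[0,0,-1.2],[-0.002,-0.036,0],90],
    [[0,0,-1.2],[0,-0.036,0],90],
    [[0,0,0],[0,0,0],90],
  ],
)

```text
time: 22.9
ee_pos: [0.3439, -0.1831, 0.275]
tcp_rot: [-180.0, -0.0, -174.2]
wrist_force: [0.6, 0.6, -0.2]
opening: 0.0765
grasp_force: 0.0
```

```bash
python3 - <<'E'
from h import *
im,d=camera("top");P=cloud(d,"top");np.save("top8.npy",d);cv2.imwrite("pics/top8.png",im[:,:,::-1])
print("s2",rect(P,d,.48,-.473,.08,.07,.09),[(np.round(world(r["xyz"],"top"),3).tolist(),round(r["score"],2)) for r in mark_of("spare_1","top")])
print("in case",rect(P,d,.589,.187,.06,.085,.1))
r=rect(P,d,.48,-.473,.08,.07,.09)[0]
fix(190);plan([(r[0][0],r[0][1],.16,190,90),(r[0][0],r[0][1],.044,190,90)])
E
```

```text
s2 (((0.48358720541000366, -0.47397321462631226), (0.06159687042236328, 0.052953436970710754), 11.474905014038086), np.int32(274), array([ 0.48270069, -0.47258207,  0.07857217])) [([0.478, -0.475, 0.001], 0.94), ([0.588, 0.188, 0.012], 0.78), ([0.568, -0.064, 0.325], 0.67)]
in case (((0.5977268815040588, 0.19065672159194946), (0.11756463348865509, 0.08137090504169464), 84.77787780761719), np.int32(378), array([0.60268497, 0.18883935, 0.09266341]))
fix [0.0, 0.0, -4.2] pos [ 0.3438 -0.1804  0.2754] F [ 0.4  1.2 -0.2]
-> (0.48358720541000366, -0.47397321462631226, 0.16, 190, 90) 9
[[[0,0,-0.5],[-0.012,-0.034,0.013],90],[[0,0,-0.5],[-0.012,-0.034,0.013],90],[[0,0,-0.5],[-0.012,-0.034,0.013],90],[[0,0,-0.5],[-0.011,-0.034,0.013],90],[[0,0,-0.5],[-0.011,-0.035,0.013],90],[[0,0,-0.5],[-0.011,-0.035,0.013],90],[[0,0,-0.5],[-0.01,-0.034,0.012],90],[[0,0,-0.5],[-0.01,-0.035,0.013],90],[[0,0,-0.5],[-0.01,-0.035,0.012],90]]
-> (0.48358720541000366, -0.47397321462631226, 0.044, 190, 90) 3
[[[0,0,0.1],[0.0,0.0,0.039],90],[[0,0,0.1],[0.0,0.0,0.039],90],[[0,0,0.1],[0.0,0.0,0.038],90]]
```

servo_tool(
  moves=[
    [[0,0,-0.5],[-0.012,-0.034,0.013],90],
    [[0,0,-0.5],[-0.012,-0.034,0.013],90],
    [[0,0,-0.5],[-0.012,-0.034,0.013],90],
    [[0,0,-0.5],[-0.011,-0.034,0.013],90],
    [[0,0,-0.5],[-0.011,-0.035,0.013],90],
    [[0,0,-0.5],[-0.011,-0.035,0.013],90],
    [[0,0,-0.5],[-0.01,-0.034,0.012],90],
    [[0,0,-0.5],[-0.01,-0.035,0.013],90],
    [[0,0,-0.5],[-0.01,-0.035,0.012],90],
    [[0,0,0],[0,0,0],90],
    [[0,0,0],[0,0,0],90],
  ],
)

```text
time: 24.1
ee_pos: [0.4856, -0.4723, 0.1596]
tcp_rot: [179.9, -0.0, -169.5]
wrist_force: [-0.3, 0.0, 0.2]
opening: 0.077
grasp_force: 0.0
```

```bash
python3 - <<'E'
from h import *
fix(190.4);plan([(.4836,-.474,.044,190.4,90)])
im,d=camera("scene");print([(np.round(world(r["xyz"],"scene"),3).tolist(),round(r["score"],2)) for r in mark_of("spare_1","scene")])
E
```

```text
fix [0.1, -0.0, 0.1] pos [ 0.4856 -0.4723  0.1596] F [-0.3  0.   0.2]
-> (0.4836, -0.474, 0.044, 190.4, 90) 3
[[[0,0,0.0],[0.001,0.0,0.039],90],[[0,0,0.0],[0.001,-0.001,0.038],90],[[0,0,0.0],[0.0,0.0,0.039],90]]
[([0.372, 0.018, -0.001], 0.58), ([0.486, -0.476, -0.0], 0.55)]
```

Then grip, lift and carry back.

servo_tool(
  moves=[
    [[0,0,0],[0.001,0,0.039],90],
    [[0,0,0],[0.001,-0.001,0.038],90],
    [[0,0,0],[0,0,0.039],90],
    [[0,0,0],[0,0,0],90],
    [[0,0,0],[0,0,0],40],
    [[0,0,0],[0,0,0],40],
    [[0,0,0],[0,0,0],40],
    [[0,0,0],[0,0,0],40],
  ],
  force=40,
)

```text
time: 25.0
ee_pos: [0.4845, -0.4754, 0.0487]
tcp_rot: [-179.8, 0.2, -169.5]
wrist_force: [-1.4, 3.8, 6.9]
opening: 0.0483
grasp_force: 40.9
```

```bash
python3 - <<'E'
from h import *
o=get_obs();x,y=o["ee_pos"][:2]
plan([(x,y,.20,190.4,40),(.345,-.19,.26,186,40),(.325,.0,.26,180,40),(.335,.18,.26,173.8,40),(.515,.1952,.24,173.8,40)])
E
```

```text
-> (np.float64(0.4844896998863338), np.float64(-0.4754468493573336), 0.2, 190.4, 40) 4
[[[0,0,0.0],[0.0,0.0,-0.038],40],[[0,0,0.0],[0.0,0.0,-0.038],40],[[0,0,0.0],[0.0,0.0,-0.038],40],[[0,0,0.0],[0.0,0.0,-0.037],40]]
-> (0.345, -0.19, 0.26, 186, 40) 9
[[[0,0,0.5],[0.009,0.034,-0.007],40],[[0,0,0.5],[0.01,0.034,-0.007],40],[[0,0,0.5],[0.01,0.034,-0.007],40],[[0,0,0.5],[0.01,0.034,-0.007],40],[[0,0,0.5],[0.011,0.034,-0.006],40],[[0,0,0.5],[0.011,0.033,-0.007],40],[[0,0,0.5],[0.011,0.033,-0.006],40],[[0,0,0.5],[0.012,0.033,-0.007],40],[[0,0,0.5],[0.012,0.034,-0.006],40]]
-> (0.325, 0.0, 0.26, 180, 40) 5
[[[0,0,1.2],[0.0,0.038,0.0],40],[[0,0,1.2],[0.001,0.038,0.0],40],[[0,0,1.2],[0.002,0.038,0.0],40],[[0,0,1.2],[0.002,0.038,0.0],40],[[0,0,1.2],[0.003,0.039,0.0],40]]
-> (0.335, 0.18, 0.26, 173.8, 40) 5
[[[0,0,1.2],[-0.002,0.036,0.0],40],[[0,0,1.2],[-0.001,0.036,0.0],40],[[0,0,1.2],[0.0,0.036,0.0],40],[[0,0,1.2],[0.0,0.036,0.0],40],[[0,0,1.2],[0.001,0.036,0.0],40]]
-> (0.515, 0.1952, 0.24, 173.8, 40) 5
[[[0,0,0.0],[-0.036,0.007,0.004],40],[[0,0,0.0],[-0.035,0.007,0.004],40],[[0,0,0.0],[-0.036,0.007,0.004],40],[[0,0,0.0],[-0.035,0.006,0.004],40],[[0,0,0.0],[-0.036,0.007,0.004],40]]
```

servo_tool(
  moves=[
    [[0,0,0],[0,0,-0.038],40],
    [[0,0,0],[0,0,-0.038],40],
    [[0,0,0],[0,0,-0.038],40],
    [[0,0,0.5],[0.009,0.034,-0.04],40],
    [[0,0,0.5],[0.01,0.034,-0.01],40],
    [[0,0,0.5],[0.01,0.034,-0.01],40],
    [[0,0,0.5],[0.01,0.034,-0.01],40],
    [[0,0,0.5],[0.011,0.034,-0.01],40],
    [[0,0,0.5],[0.011,0.033,-0.01],40],
    [[0,0,0.5],[0.011,0.033,-0.006],40],
    [[0,0,0.5],[0.012,0.033,0],40],
    [[0,0,0.5],[0.012,0.034,0],40],
  ],
)

```text
time: 26.2
ee_pos: [0.344, -0.19, 0.2545]
tcp_rot: [-179.8, 0.2, -174.1]
wrist_force: [0.6, 0.5, -1.8]
opening: 0.0482
grasp_force: 42.7
```

servo_tool(
  moves=[
    [[0,0,1.2],[0,0.038,0],40],
    [[0,0,1.2],[0.001,0.038,0],40],
    [[0,0,1.2],[0.002,0.038,0],40],
    [[0,0,1.2],[0.002,0.038,0],40],
    [[0,0,1.2],[0.003,0.039,0],40],
    [[0,0,1.2],[-0.002,0.036,0],40],
    [[0,0,1.2],[-0.001,0.036,0],40],
    [[0,0,1.2],[0,0.036,0],40],
    [[0,0,1.2],[0,0.036,0],40],
    [[0,0,1.2],[0.001,0.036,0],40],
    [[0,0,0],[0,0,0],40],
    [[0,0,0],[0,0,0],40],
  ],
)

```text
time: 27.4
ee_pos: [0.3344, 0.1796, 0.2536]
tcp_rot: [179.9, 0.1, 174.1]
wrist_force: [-0.5, 0.5, -1.5]
opening: 0.048
grasp_force: 42.8
```

```bash
python3 - <<'E'
from h import *
fix(173.8);plan([(.4414,.2032,.24,173.8,40),(.4414,.2032,.105,173.8,40)])
E
```

```text
fix [0.1, 0.1, 0.3] pos [0.3344 0.1796 0.2536] F [-0.5  0.5 -1.5]
-> (0.4414, 0.2032, 0.24, 173.8, 40) 3
[[[0,0,0.1],[-0.035,0.011,0.005],40],[[0,0,0.1],[-0.034,0.012,0.004],40],[[0,0,0.1],[-0.035,0.012,0.005],40]]
-> (0.4414, 0.2032, 0.105, 173.8, 40) 4
[[[0,0,0.0],[0.0,0.0,0.034],40],[[0,0,0.0],[0.0,0.0,0.034],40],[[0,0,0.0],[0.0,0.0,0.033],40],[[0,0,0.0],[0.0,0.0,0.034],40]]
```

servo_tool(
  moves=[
    [[0,0,0.3],[-0.035,0.011,0.005],40],
    [[0,0,0],[-0.034,0.012,0.004],40],
    [[0,0,0],[-0.035,0.012,0.005],40],
    [[0,0,0],[0,0,0],40],
    [[0,0,0],[0,0,0.034],40],
    [[0,0,0],[0,0,0.034],40],
    [[0,0,0],[0,0,0.033],40],
    [[0,0,0],[0,0,0.03],40],
    [[0,0,0],[0,0,0],40],
    [[0,0,0],[0,0,0],40],
  ],
)

```text
time: 28.4
ee_pos: [0.442, 0.2018, 0.1087]
tcp_rot: [180.0, 0.1, 173.6]
wrist_force: [0.6, 0.2, -2.4]
opening: 0.0482
grasp_force: 42.8
```

servo_tool(
  moves=[
    [[0,0,0],[0.001,0.001,0.012],40],
    [[0,0,0],[0,0,0.01],40],
    [[0,0,0],[0,0,0.01],40],
    [[0,0,0],[0,0,0.003],40],
    [[0,0,0],[0,0,0],40],
  ],
)

```text
time: 28.9
ee_pos: [0.4406, 0.2034, 0.0712]
tcp_rot: [-180.0, -0.0, 173.6]
wrist_force: [0.3, -0.1, -1.6]
opening: 0.0481
grasp_force: 42.8
```

servo_tool(
  moves=[
    [[0,0,0],[0,0,0.006],40],
    [[0,0,0],[0,0,0.003],40],
    [[0,0,0],[0,0,0],40],
    [[0,0,0],[0,0,0],75],
    [[0,0,0],[0,0,0],75],
    [[0,0,0],[0,0,0],75],
    [[0,0,0],[0,0,-0.04],75],
    [[0,0,0],[0,0,-0.04],75],
    [[0,0,0],[0,0,-0.045],75],
    [[0,0,0],[0,0,-0.045],75],
    [[0,0,0],[0,0,-0.045],75],
  ],
)

```text
time: 30.0
ee_pos: [0.4406, 0.2034, 0.2799]
tcp_rot: [180.0, 0.1, 173.6]
wrist_force: [0.6, -0.2, 0.2]
opening: 0.0643
grasp_force: 0.0
```

```bash
python3 - <<'E'
from h import *
for k in("top1","top6","top8"):
    d=np.load(k+".npy");P=cloud(d,"top");x,y,z=P[...,0],P[...,1],P[...,2]
    h=rect(P,d,.52,-.272,.06,.045,.06)
    print(k,h)
d=np.load("top6.npy");P=cloud(d,"top");x,y,z=P[...,0],P[...,1],P[...,2]
# right edge of plate: boundary points z in .003...; fit line of min y for each x bin
m=(z>.004)&(z<.03)&(abs(x-.52)<.105)&(y<-.30)&(y>-.36)&~((abs(x-.52)<.03))
q=P[m];b=((q[:,0]-.40)/.01).astype(int)
pts=np.array([q[b==i][np.argmin(q[b==i][:,1])][:2] for i in np.unique(b)])
print(np.degrees(np.arctan(np.polyfit(pts[:,0],pts[:,1],1)[0])),pts[:,1])
im,d=camera("scene");P=cloud(d,"scene");hsv=cv2.cvtColor(im,cv2.COLOR_RGB2HSV)
m=(hsv[...,0]<18)&(hsv[...,1]>150)&(abs(P[...,0]-.52)<.05)&(abs(P[...,1]+.272)<.06)&(P[...,2]>.045)
q=P[m];print("scene handle",len(q),cv2.minAreaRect(q[:,:2].astype(np.float32)) if len(q)>5 else 0)
plan([(.34,.18,.30,173.8,50),(.325,0,.30,150,50),(.36,-.22,.30,110,50),(.5215,-.271,.20,89.4,50)])
E
```

```text
top1 (((0.5227121710777283, -0.2713896632194519), (0.01783049665391445, 0.06093524023890495), 0.7155035734176636), np.int32(82), array([ 0.5229038 , -0.27154311,  0.0509509 ]))Traceback (most recent call last):
  File "<stdin>", line 4, in <module>
  File "h.py", line 28, in rect
    i=1+np.argmax(s[1:,4]);q=P[l==i]
        ~~~~~~~~~^^^^^^^^^
    return _wrapfunc(a, 'argmax', axis=axis, out=out, **kwds)
    return bound(*args, **kwds)
ValueError: attempt to get argmax of an empty sequence
```

```bash
python3 - <<'E'
from h import *
im,d=camera("top");P=cloud(d,"top");x,y,z=P[...,0],P[...,1],P[...,2];np.save("top9.npy",d);cv2.imwrite("pics/top9.png",im[:,:,::-1])
h=rect(P,d,.522,-.271,.06,.045,.06);print(h)
m=(z>.004)&(z<.03)&(abs(x-.52)<.105)&(y<-.30)&(y>-.36)&~(abs(x-.52)<.03)
q=P[m];b=((q[:,0]-.40)/.01).astype(int)
pts=np.array([q[b==i][np.argmin(q[b==i][:,1])][:2] for i in np.unique(b)])
print(np.degrees(np.arctan(np.polyfit(pts[:,0],pts[:,1],1)[0])),pts[:,1].round(3))
print("spare left:",[(np.round(world(r["xyz"],"top"),3).tolist(),round(r["score"],2)) for r in mark_of("spare_1","top")])
im,d=camera("scene");P=cloud(d,"scene");hsv=cv2.cvtColor(im,cv2.COLOR_RGB2HSV)
m=(hsv[...,0]<18)&(hsv[...,1]>150)&(abs(P[...,0]-.52)<.05)&(abs(P[...,1]+.272)<.06)&(P[...,2]>.045)
q=P[m];print("scene handle",len(q),cv2.minAreaRect(q[:,:2].astype(np.float32)) if len(q)>5 else 0)
plan([(.34,.18,.30,173.8,50),(.325,0,.30,150,50),(.36,-.22,.30,110,50),(.5225,-.271,.16,90,50)])
E
```

```text
(((0.5223197340965271, -0.2710479497909546), (0.05924674868583679, 0.01693115383386612), 87.5484619140625), np.int32(78), array([ 0.52285635, -0.26935329,  0.05028223]))
-0.5141404442227566 [-0.35  -0.355 -0.358 -0.358 -0.348 -0.356 -0.352 -0.358 -0.358 -0.359
 -0.359 -0.356 -0.36  -0.358 -0.348 -0.354]
spare left: [([0.583, 0.188, 0.011], 0.8), ([0.565, -0.066, 0.328], 0.45)]
scene handle 74 ((0.5192873477935791, -0.27518904209136963), (0.05219767987728119, 0.013061236590147018), 89.95641326904297)
-> (0.34, 0.18, 0.3, 173.8, 50) 3
[[[0,0,-0.1],[0.033,-0.012,-0.006],50],[[0,0,-0.1],[0.033,-0.012,-0.006],50],[[0,0,-0.1],[0.033,-0.011,-0.007],50]]
-> (0.325, 0, 0.3, 150, 50) 5
[[[0,0,4.8],[-0.001,-0.036,0.0],50],[[0,0,4.8],[-0.004,-0.036,0.0],50],[[0,0,4.8],[-0.007,-0.035,0.0],50],[[0,0,4.8],[-0.01,-0.035,0.0],50],[[0,0,4.8],[-0.012,-0.034,0.0],50]]
-> (0.36, -0.22, 0.3, 110, 50) 6
[[[0,0,6.7],[-0.023,-0.029,0.0],50],[[0,0,6.7],[-0.027,-0.026,0.0],50],[[0,0,6.7],[-0.03,-0.023,0.0],50],[[0,0,6.7],[-0.032,-0.019,0.0],50],[[0,0,6.7],[-0.034,-0.015,0.0],50],[[0,0,6.7],[-0.035,-0.011,0.0],50]]
-> (0.5225, -0.271, 0.16, 90, 50) 6
[[[0,0,3.3],[-0.017,0.023,0.023],50],[[0,0,3.3],[-0.016,0.024,0.023],50],[[0,0,3.3],[-0.014,0.024,0.024],50],[[0,0,3.3],[-0.013,0.025,0.023],50],[[0,0,3.3],[-0.012,0.026,0.024],50],[[0,0,3.3],[-0.01,0.027,0.023],50]]
```

servo_tool(
  moves=[
    [[0,0,0],[0.033,-0.012,-0.006],50],
    [[0,0,0],[0.033,-0.012,-0.006],50],
    [[0,0,0],[0.033,-0.011,-0.007],50],
    [[0,0,4.8],[-0.001,-0.036,0],50],
    [[0,0,4.8],[-0.004,-0.036,0],50],
    [[0,0,4.8],[-0.007,-0.035,0],50],
    [[0,0,4.8],[-0.01,-0.035,0],50],
    [[0,0,4.8],[-0.012,-0.034,0],50],
    [[0,0,0],[0,0,0],50],
  ],
)

```text
time: 31.05
ee_pos: [0.3221, -0.0029, 0.2962]
tcp_rot: [-180.0, 0.0, 149.2]
wrist_force: [0.1, 0.4, -0.2]
opening: 0.0424
grasp_force: 0.0
```

```bash
python3 - <<'E'
from h import *
fix(150)
plan([(.35,-.20,.30,110,50),(.42,-.30,.25,90,50),(.522,-.272,.16,89.5,50)])
im,d=camera("top");P=cloud(d,"top")
print([ (np.round(rect(P,d,cx,cy,.036,.07,.1)[0],3) if 0 else rect(P,d,cx,cy,.04,.08,.1)) for cx,cy in((.5886,.187),(.4414,.2032))])
E
```

```text
fix [-0.0, 0.0, -0.8] pos [ 0.3221 -0.0029  0.2962] F [ 0.1  0.4 -0.2]
-> (0.35, -0.2, 0.3, 110, 50) 5
[[[0,0,7.8],[-0.025,-0.031,-0.001],50],[[0,0,7.8],[-0.029,-0.027,-0.001],50],[[0,0,7.8],[-0.032,-0.023,-0.001],50],[[0,0,7.8],[-0.035,-0.019,0.0],50],[[0,0,7.8],[-0.038,-0.013,-0.001],50]]
-> (0.42, -0.3, 0.25, 90, 50) 4
[[[0,0,5.0],[-0.03,0.008,0.013],50],[[0,0,5.0],[-0.029,0.01,0.012],50],[[0,0,5.0],[-0.027,0.013,0.013],50],[[0,0,5.0],[-0.027,0.015,0.012],50]]
-> (0.522, -0.272, 0.16, 89.5, 50) 4
[[[0,0,0.2],[0.007,0.025,0.023],50],[[0,0,0.2],[0.007,0.026,0.022],50],[[0,0,0.2],[0.007,0.025,0.023],50],[[0,0,0.2],[0.008,0.026,0.022],50]]
[(((0.5921021699905396, 0.1837204396724701), (0.07267458736896515, 0.07236992567777634), 89.29307556152344), np.int32(325), array([0.59262549, 0.18622844, 0.09158535])), (((0.43701279163360596, 0.20854651927947998), (0.06180817633867264, 0.07059355080127716), 87.56211853027344), np.int32(321), array([0.43601346, 0.20488019, 0.09237249]))]
```

Both cartons stand upright, tops at 92 mm. Now to the tray handle.

servo_tool(
  moves=[
    [[0,0,7.8],[-0.025,-0.031,-0.001],50],
    [[0,0,7.8],[-0.029,-0.027,-0.001],50],
    [[0,0,7.8],[-0.032,-0.023,-0.001],50],
    [[0,0,7.8],[-0.035,-0.019,0],50],
    [[0,0,7.8],[-0.038,-0.013,-0.001],50],
    [[0,0,5],[-0.03,0.008,0.013],50],
    [[0,0,5],[-0.029,0.01,0.012],50],
    [[0,0,5],[-0.027,0.013,0.013],50],
    [[0,0,5],[-0.027,0.015,0.012],50],
    [[0,0,0],[0,0,0],50],
  ],
)

```text
time: 32.1
ee_pos: [0.425, -0.2971, 0.2466]
tcp_rot: [-179.8, -0.2, 90.6]
wrist_force: [-1.5, 0.0, -0.8]
opening: 0.0433
grasp_force: 0.0
```

servo_tool(
  moves=[
    [[0,0,0.2],[0.007,0.025,0.023],50],
    [[0,0,0.2],[0.007,0.026,0.022],50],
    [[0,0,0.2],[0.007,0.025,0.023],50],
    [[0,0,0.2],[0.008,0.026,0.022],50],
    [[0,0,0],[0,0,0],50],
    [[0,0,0],[0,0,0],50],
  ],
)

```text
time: 32.7
ee_pos: [0.5254, -0.2652, 0.1602]
tcp_rot: [-179.9, -0.1, 90.0]
wrist_force: [-0.5, 0.2, 0.7]
opening: 0.0427
grasp_force: 0.0
```

```bash
python3 - <<'E'
from h import *
fix(89.5);plan([(.5215,-.272,.022,89.5,50)])
E
```

```text
fix [-0.1, -0.1, 0.5] pos [ 0.5254 -0.2652  0.1602] F [-0.5  0.2  0.7]
-> (0.5215, -0.272, 0.022, 89.5, 50) 4
[[[0,0,0.1],[-0.002,-0.001,0.035],50],[[0,0,0.1],[-0.002,-0.001,0.034],50],[[0,0,0.1],[-0.001,-0.001,0.035],50],[[0,0,0.1],[-0.002,-0.001,0.034],50]]
```

servo_tool(
  moves=[
    [[0,0,0.5],[-0.002,-0.001,0.035],50],
    [[0,0,0],[-0.002,-0.001,0.034],50],
    [[0,0,0],[-0.001,-0.001,0.035],50],
    [[0,0,0],[-0.002,-0.001,0.034],50],
    [[0,0,0],[0,0,0],50],
    [[0,0,0],[0,0,0],5],
    [[0,0,0],[0,0,0],5],
    [[0,0,0],[0,0,0],5],
    [[0,0,0],[0,0,0],5],
    [[0,0,0],[0,0,0],5],
  ],
  force=70,
)

```text
time: 33.7
ee_pos: [0.5226, -0.2745, 0.0262]
tcp_rot: [179.8, 0.1, 89.3]
wrist_force: [-2.4, 0.0, 8.0]
opening: 0.0112
grasp_force: 68.5
```

```bash
python3 - <<'E'
from h import *
plan([(.5226,-.285,.15,89.3,5),(.42,-.36,.33,89.3,5),(.345,-.24,.395,165,5),(.325,-.02,.395,175,5),(.35,.18,.395,165,5),(.42,.21,.36,83.8,5),(.515,.1952,.30,83.8,5)],step=.035)
E
```

```text
-> (0.5226, -0.285, 0.15, 89.3, 5) 4
[[[0,0,0.0],[-0.003,0.0,-0.031],5],[[0,0,0.0],[-0.002,0.0,-0.031],5],[[0,0,0.0],[-0.003,0.0,-0.031],5],[[0,0,0.0],[-0.002,0.0,-0.031],5]]
-> (0.42, -0.36, 0.33, 89.3, 5) 7
[[[0,0,0.0],[-0.011,-0.015,-0.026],5],[[0,0,0.0],[-0.011,-0.014,-0.026],5],[[0,0,0.0],[-0.011,-0.015,-0.026],5],[[0,0,0.0],[-0.011,-0.014,-0.025],5],[[0,0,0.0],[-0.011,-0.015,-0.026],5],[[0,0,0.0],[-0.011,-0.014,-0.025],5],[[0,0,0.0],[-0.011,-0.015,-0.026],5]]
-> (0.345, -0.24, 0.395, 165, 5) 10
[[[0,0,-7.6],[0.012,-0.008,-0.006],5],[[0,0,-7.6],[0.013,-0.006,-0.007],5],[[0,0,-7.6],[0.013,-0.004,-0.006],5],[[0,0,-7.6],[0.014,-0.002,-0.007],5],[[0,0,-7.6],[0.014,-0.001,-0.006],5],[[0,0,-7.6],[0.014,0.001,-0.007],5],[[0,0,-7.6],[0.014,0.003,-0.006],5],[[0,0,-7.6],[0.013,0.005,-0.007],5],[[0,0,-7.6],[0.012,0.007,-0.006],5],[[0,0,-7.6],[0.012,0.009,-0.007],5]]
-> (0.325, -0.02, 0.395, 175, 5) 7
[[[0,0,-1.4],[0.011,0.03,0.0],5],[[0,0,-1.4],[0.01,0.03,0.0],5],[[0,0,-1.4],[0.009,0.03,0.0],5],[[0,0,-1.4],[0.008,0.03,0.0],5],[[0,0,-1.4],[0.008,0.031,0.0],5],[[0,0,-1.4],[0.007,0.031,0.0],5
[... 157 characters left out ...]
0.0],5],[[0,0,1.7],[0.001,0.033,0.0],5],[[0,0,1.7],[0.003,0.033,0.0],5],[[0,0,1.7],[0.003,0.034,0.0],5]]
-> (0.42, 0.21, 0.36, 83.8, 5) 11
[[[0,0,7.4],[-0.005,0.004,0.003],5],[[0,0,7.4],[-0.005,0.005,0.003],5],[[0,0,7.4],[-0.004,0.006,0.003],5],[[0,0,7.4],[-0.003,0.006,0.003],5],[[0,0,7.4],[-0.003,0.006,0.003],5],[[0,0,7.4],[-0.002,0.007,0.003],5],[[0,0,7.4],[-0.001,0.007,0.003],5],[[0,0,7.4],[0.0,0.007,0.004],5],[[0,0,7.4],[0.001,0.007,0.003],5],[[0,0,7.4],[0.002,0.006,0.004],5],[[0,0,7.4],[0.002,0.007,0.003],5]]
-> (0.515, 0.1952, 0.3, 83.8, 5) 4
[[[0,0,-0.1],[-0.001,0.024,0.015],5],[[0,0,-0.1],[-0.001,0.024,0.015],5],[[0,0,-0.1],[-0.001,0.024,0.015],5],[[0,0,-0.1],[-0.001,0.024,0.015],5]]
```

servo_tool(
  moves=[
    [[0,0,0],[-0.003,0,-0.031],5],
    [[0,0,0],[-0.002,0,-0.031],5],
    [[0,0,0],[-0.003,0,-0.031],5],
    [[0,0,0],[-0.002,0,-0.031],5],
    [[0,0,0],[-0.011,-0.015,-0.026],5],
    [[0,0,0],[-0.011,-0.014,-0.026],5],
    [[0,0,0],[-0.011,-0.015,-0.026],5],
    [[0,0,0],[-0.011,-0.014,-0.025],5],
    [[0,0,0],[-0.011,-0.015,-0.026],5],
    [[0,0,0],[-0.011,-0.014,-0.025],5],
    [[0,0,0],[-0.011,-0.015,-0.026],5],
    [[0,0,0],[0,0,0],5],
  ],
)

```text
time: 34.9
ee_pos: [0.4171, -0.3609, 0.3321]
tcp_rot: [179.7, 0.3, 89.2]
wrist_force: [0.8, -0.2, -1.5]
opening: 0.0116
grasp_force: 68.6
```

servo_tool(
  moves=[
    [[0,0,-7.6],[0.012,-0.008,-0.006],5],
    [[0,0,-7.6],[0.013,-0.006,-0.007],5],
    [[0,0,-7.6],[0.013,-0.004,-0.006],5],
    [[0,0,-7.6],[0.014,-0.002,-0.007],5],
    [[0,0,-7.6],[0.014,-0.001,-0.006],5],
    [[0,0,-7.6],[0.014,0.001,-0.007],5],
    [[0,0,-7.6],[0.014,0.003,-0.006],5],
    [[0,0,-7.6],[0.013,0.005,-0.007],5],
    [[0,0,-7.6],[0.012,0.007,-0.006],5],
    [[0,0,-7.6],[0.012,0.009,-0.007],5],
    [[0,0,0],[0,0,0],5],
  ],
)

```text
time: 36.0
ee_pos: [0.3429, -0.2381, 0.3935]
tcp_rot: [-180.0, 0.2, 165.5]
wrist_force: [0.5, -0.9, -1.4]
opening: 0.0114
grasp_force: 68.6
```

servo_tool(
  moves=[
    [[0,0,-1.4],[0.011,0.03,0],5],
    [[0,0,-1.4],[0.01,0.03,0],5],
    [[0,0,-1.4],[0.009,0.03,0],5],
    [[0,0,-1.4],[0.008,0.03,0],5],
    [[0,0,-1.4],[0.008,0.031,0],5],
    [[0,0,-1.4],[0.007,0.031,0],5],
    [[0,0,-1.4],[0.006,0.031,0],5],
    [[0,0,0],[0,0,0],5],
  ],
)

```text
time: 36.8
ee_pos: [0.3241, -0.0164, 0.3918]
tcp_rot: [180.0, 0.1, 175.2]
wrist_force: [-0.2, -0.1, -2.3]
opening: 0.0114
grasp_force: 68.8
```

servo_tool(
  moves=[
    [[0,0,1.7],[-0.001,0.033,0],5],
    [[0,0,1.7],[0,0.034,0],5],
    [[0,0,1.7],[0.001,0.034,0],5],
    [[0,0,1.7],[0.001,0.033,0],5],
    [[0,0,1.7],[0.003,0.033,0],5],
    [[0,0,1.7],[0.003,0.034,0],5],
    [[0,0,0],[0,0,0],5],
  ],
)

```text
time: 37.5
ee_pos: [0.3501, 0.1837, 0.3902]
tcp_rot: [-180.0, -0.1, 164.8]
wrist_force: [1.2, 0.0, -2.5]
opening: 0.0112
grasp_force: 68.9
```

```bash
python3 - <<'E'
from h import *
fix(165)
plan([(.42,.215,.36,83.8,5),(.515,.197,.30,83.8,5)],step=.035)
E
```

```text
fix [-0.0, -0.1, -0.2] pos [0.3501 0.1837 0.3902] F [ 1.2  0.  -2.5]
-> (0.42, 0.215, 0.36, 83.8, 5) 11
[[[0,0,7.4],[-0.005,0.004,0.003],5],[[0,0,7.4],[-0.005,0.005,0.003],5],[[0,0,7.4],[-0.004,0.006,0.003],5],[[0,0,7.4],[-0.003,0.006,0.003],5],[[0,0,7.4],[-0.003,0.007,0.003],5],[[0,0,7.4],[-0.002,0.007,0.003],5],[[0,0,7.4],[-0.001,0.007,0.002],5],[[0,0,7.4],[0.0,0.007,0.003],5],[[0,0,7.4],[0.001,0.007,0.002],5],[[0,0,7.4],[0.002,0.006,0.003],5],[[0,0,7.4],[0.003,0.006,0.002],5]]
-> (0.515, 0.197, 0.3, 83.8, 5) 4
[[[0,0,-0.1],[-0.002,0.024,0.015],5],[[0,0,-0.1],[-0.002,0.024,0.015],5],[[0,0,-0.1],[-0.002,0.024,0.015],5],[[0,0,-0.1],[-0.001,0.025,0.015],5]]
```

servo_tool(
  moves=[
    [[0,0,7.4],[-0.005,0.004,0.003],5],
    [[0,0,7.4],[-0.005,0.005,0.003],5],
    [[0,0,7.4],[-0.004,0.006,0.003],5],
    [[0,0,7.4],[-0.003,0.006,0.003],5],
    [[0,0,7.4],[-0.003,0.007,0.003],5],
    [[0,0,7.4],[-0.002,0.007,0.003],5],
    [[0,0,7.4],[-0.001,0.007,0.002],5],
    [[0,0,7.4],[0,0.007,0.003],5],
    [[0,0,7.4],[0.001,0.007,0.002],5],
    [[0,0,7.4],[0.002,0.006,0.003],5],
    [[0,0,7.2],[0.003,0.006,0.002],5],
    [[0,0,0],[0,0,0],5],
  ],
)

```text
time: 38.7
ee_pos: [0.4196, 0.2116, 0.3609]
tcp_rot: [-180.0, 0.1, 83.5]
wrist_force: [0.3, 0.1, -2.1]
opening: 0.0112
grasp_force: 68.8
```

servo_tool(
  moves=[
    [[0,0,0],[-0.002,0.024,0.015],5],
    [[0,0,0],[-0.002,0.024,0.015],5],
    [[0,0,0],[-0.002,0.024,0.015],5],
    [[0,0,0],[-0.001,0.025,0.015],5],
    [[0,0,0],[0,0,0],5],
    [[0,0,0],[0,0,0],5],
  ],
)

```text
time: 39.3
ee_pos: [0.5143, 0.1938, 0.3014]
tcp_rot: [-179.9, 0.0, 83.8]
wrist_force: [-0.7, -0.1, -1.3]
opening: 0.0114
grasp_force: 68.9
```

```bash
python3 - <<'E'
from h import *
fix(83.8)
plan([(.515,.1945,.19,83.8,5)],step=.035)
im,d=camera("top");P=cloud(d,"top");np.save("top10.npy",d);cv2.imwrite("pics/c10.png",cv2.resize(im[160:290,170:330,::-1],(768,624)[:2] and (738,600),interpolation=cv2.INTER_CUBIC))
E
```

```text
fix [-0.1, 0.0, -0.0] pos [0.5143 0.1938 0.3014] F [-0.7 -0.1 -1.3]
-> (0.515, 0.1945, 0.19, 83.8, 5) 4
[[[0,0,0.0],[0.0,0.0,0.028],5],[[0,0,0.0],[0.0,0.0,0.028],5],[[0,0,0.0],[0.0,0.0,0.028],5],[[0,0,0.0],[0.001,0.001,0.027],5]]
```

View pics/c10.png

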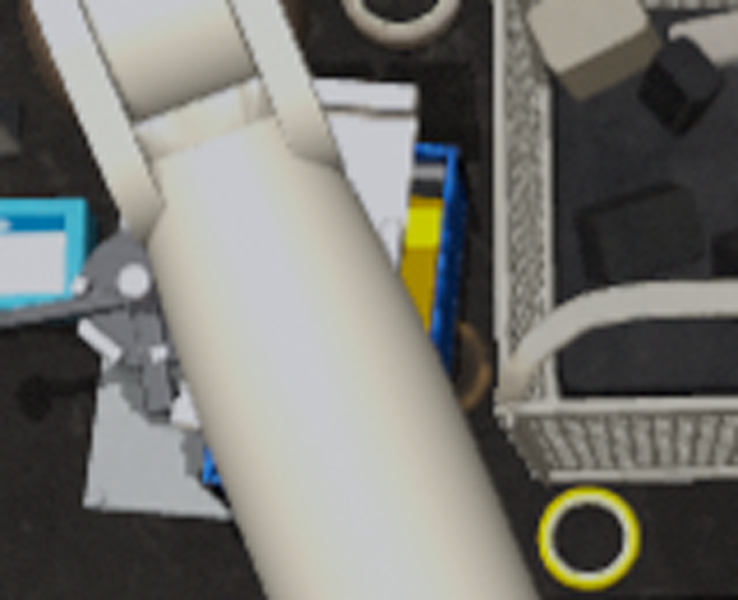

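```bash
python3 - <<'E'
from h import *
np.set_printoptions(precision=4,suppress=True)
d=np.load("top10.npy");P=cloud(d,"top");im=cv2.imread("pics/c10.png")
x,y,z=P[...,0],P[...,1],P[...,2]
m=(z>.268)&(z<.312)&(abs(x-.56)<.1)&(y>.09)&(y<.23)&(d>0)
q=P[m];a=np.radians(-6.2);e=np.array([np.cos(a),np.sin(a)]);f=np.array([-e[1],e[0]])
C=np.array([.5143,.1938]);u=(q[:,:2]-C)@e;v=(q[:,:2]-C)@f
print(len(q),"far end u max",np.percentile(u,[97,99,100]))
for lo in np.arange(.0,.12,.015):
    s=(u>lo)&(u<lo+.015)
    if s.sum()>3: print(round(lo,3),s.sum(),"v min",v[s].min(),np.percentile(v[s],5),"z",np.median(q[s][:,2]))
E
```

```text
511 far end u max [0.1124 0.1142 0.1162]
0.0 17 v min -0.0631845993474997 -0.06289218778301414 z 0.3000278905041183
0.015 22 v min -0.06235619485998602 -0.06218442286171243 z 0.29154033448937466
0.03 44 v min -0.06199671243459561 -0.060742626200441005 z 0.28108767488778086
0.045 59 v min -0.06253997754305439 -0.06025592977980768 z 0.28046806222796
0.06 76 v min -0.06137741581879358 -0.060429002294622336 z 0.2806958082917628
0.075 87 v min -0.06256008327595577 -0.059902717190867746 z 0.2815082361932433
0.09 133 v min -0.06260125892357504 -0.05966888495392137 z 0.2893238054546058
0.105 69 v min -0.06237901578993901 -0.06149589040074518 z 0.2988180371405498
```

servo_tool(
  moves=[
    [[0,0,0],[0,0,0.03],5],
    [[0,0,0],[0,0,0.03],5],
    [[0,0,0],[0,0,0.03],5],
    [[0,0,0],[0,0,0.025],5],
    [[0,0,0],[0,0,0.02],5],
    [[0,0,0],[0,0,0],5],
    [[0,0,0],[0,0,0],5],
  ],
)

```text
time: 40.05
ee_pos: [0.5142, 0.1947, 0.1684]
tcp_rot: [179.9, -0.0, 83.8]
wrist_force: [0.2, 0.3, -0.7]
opening: 0.0116
grasp_force: 68.9
```

servo_tool(
  moves=[
    [[0,0,0],[-0.001,0.001,0.01],5],
    [[0,0,0],[0,0,0.01],5],
    [[0,0,0],[0,0,0.01],5],
    [[0,0,0],[0,0,0],5],
    [[0,0,0],[0,0,0],5],
  ],
)

```text
time: 40.55
ee_pos: [0.5151, 0.1934, 0.1366]
tcp_rot: [-180.0, 0.0, 83.7]
wrist_force: [0.6, 0.7, -2.1]
opening: 0.0114
grasp_force: 68.9
```

servo_tool(
  moves=[
    [[0,0,0],[0,0,0.006],5],
    [[0,0,0],[0,0,0.005],5],
    [[0,0,0],[0,0,0.003],5],
    [[0,0,0],[0,0,0],5],
    [[0,0,0],[0,0,0],5],
  ],
)

```text
time: 41.05
ee_pos: [0.5154, 0.1935, 0.1243]
tcp_rot: [179.9, -0.0, 83.7]
wrist_force: [-3.9, -0.5, 7.9]
opening: 0.0114
grasp_force: 71.7
```

servo_tool(
  moves=[
    [[0,0,0],[0,0,0],45],
    [[0,0,0],[0,0,0],45],
    [[0,0,0],[0,0,0],45],
    [[0,0,0],[0,0,-0.02],45],
    [[0,0,0],[0,0,-0.04],45],
    [[0,0,0],[0,0,-0.04],45],
    [[0,0,0],[0,0,-0.04],45],
    [[0,0,0],[0,0,-0.03],45],
    [[0,0,0],[0,0,0],45],
  ],
)

```text
time: 41.95
ee_pos: [0.5161, 0.1938, 0.2972]
tcp_rot: [179.7, -0.2, 83.7]
wrist_force: [0.3, 0.2, -0.1]
opening: 0.0383
grasp_force: 0.0
```

```bash
python3 - <<'E'
from h import *
fix(83.8)
plan([(.34,.18,.33,130,100),(.325,.0,.33,165,100),(.345,-.2,.30,169.5,100)],step=.038)
im,d=camera("top");P=cloud(d,"top");np.save("top11.npy",d);cv2.imwrite("pics/top11.png",im[:,:,::-1])
print("pr",rect(P,d,.367,-.36,.05,.033,.05))
print("blk",rect(P,d,.353,-.272,.045,.01,.06),rect(P,d,.353,-.272,.045,.033,.06))
E
```

```text
fix [0.3, -0.2, -0.1] pos [0.5161 0.1938 0.2972] F [ 0.3  0.2 -0.1]
-> (0.34, 0.18, 0.33, 130, 100) 6
[[[0,0,-7.7],[-0.005,-0.029,-0.005],100],[[0,0,-7.7],[-0.002,-0.029,-0.006],100],[[0,0,-7.7],[0.002,-0.029,-0.005],100],[[0,0,-7.7],[0.006,-0.029,-0.006],100],[[0,0,-7.7],[0.011,-0.028,-0.005],100],[[0,0,-7.7],[0.014,-0.026,-0.006],100]]
-> (0.325, 0.0, 0.33, 165, 100) 5
[[[0,0,-7.0],[-0.026,-0.025,0.0],100],[[0,0,-7.0],[-0.022,-0.028,0.0],100],[[0,0,-7.0],[-0.019,-0.031,0.0],100],[[0,0,-7.0],[-0.015,-0.033,0.0],100],[[0,0,-7.0],[-0.01,-0.035,0.0],100]]
-> (0.345, -0.2, 0.3, 169.5, 100) 6
[[[0,0,-0.8],[-0.012,-0.031,0.005],100],[[0,0,-0.8],[-0.011,-0.032,0.005],100],[[0,0,-0.8],[-0.011,-0.032,0.005],100],[[0,0,-0.8],[-0.011,-0.032,0.005],100],[[0,0,-0.8],[-0.01,-0.032,0.005],100],[[0,0,-0.8],[-0.01,-0.031,0.005],100]]
pr (((0.3681003451347351, -0.35939061641693115), (0.06971036642789841, 0.049369800835847855), 78.5411605834961), np.int32(275), array([ 0.36915075, -0.35983399,  0.04013084]))
blk (((0.3570094704627991, -0.27219662070274353), (0.03204146400094032, 0.06016724184155464), 0.0679081529378891), np.int32(133), array([ 0.35134375, -0.27067185,  0.03717729])) (((0.3514118492603302, -0.25099799036979675), (0.020361030474305153, 0.0179116390645504), 1.2810423374176025), np.int32(37), array([ 0.35134375, -0.24987818,  0.04839403]))
```

servo_tool(
  moves=[
    [[0.3,-0.2,-7.7],[-0.005,-0.029,-0.005],100],
    [[0,0,-7.7],[-0.002,-0.029,-0.006],100],
    [[0,0,-7.7],[0.002,-0.029,-0.005],100],
    [[0,0,-7.7],[0.006,-0.029,-0.006],100],
    [[0,0,-7.7],[0.011,-0.028,-0.005],100],
    [[0,0,-7.7],[0.014,-0.026,-0.006],100],
    [[0,0,-7],[-0.026,-0.025,0],100],
    [[0,0,-7],[-0.022,-0.028,0],100],
    [[0,0,-7],[-0.019,-0.031,0],100],
    [[0,0,-7],[-0.015,-0.033,0],100],
    [[0,0,-7],[-0.01,-0.035,0],100],
  ],
)

```text
time: 43.1
ee_pos: [0.3237, 0.0019, 0.3261]
tcp_rot: [-179.7, -0.3, 164.7]
wrist_force: [0.8, -0.5, 0.5]
opening: 0.0854
grasp_force: 0.0
```

servo_tool(
  moves=[
    [[0,0,-0.8],[-0.012,-0.031,0.005],100],
    [[0,0,-0.8],[-0.011,-0.032,0.005],100],
    [[0,0,-0.8],[-0.011,-0.032,0.005],100],
    [[0,0,-0.8],[-0.011,-0.032,0.005],100],
    [[0,0,-0.8],[-0.01,-0.032,0.005],100],
    [[0,0,-0.8],[-0.01,-0.031,0.005],100],
    [[0,0,0],[0,0,0],100],
  ],
)

```text
time: 43.8
ee_pos: [0.342, -0.1996, 0.2951]
tcp_rot: [-179.8, -0.5, 169.0]
wrist_force: [-0.3, 0.8, 0.2]
opening: 0.0854
grasp_force: 0.0
```

```bash
python3 - <<'E'
from h import *
fix(169)
plan([(.368,-.3595,.12,169,100)],step=.038)
im,d=camera("top");P=cloud(d,"top");np.save("top12.npy",d);cv2.imwrite("pics/c12.png",cv2.resize(im[170:290,180:300,::-1],(600,600),interpolation=cv2.INTER_CUBIC))
# tray check: heights of tray in station coordinates
C=np.array([.515,.1952]);a=np.radians(173.8);e=np.array([np.cos(a),np.sin(a)]);f=np.array([-e[1],e[0]])
for X in(-.107,-.09,-.053,.053,.09,.107):
    print(X,[round(float(np.median(P[np.hypot(P[...,0]-c[0],P[...,1]-c[1])<.006][:,2])),4) for c in[C+X*e+Y*f for Y in(-.045,0,.045)]])
x,y,z=P[...,0],P[...,1],P[...,2]
print("handle",rect(P,d,.515,.195,.05,.14,.156))
E
```

```text
fix [-0.2, -0.5, -0.0] pos [ 0.342  -0.1996  0.2951] F [-0.3  0.8  0.2]
-> (0.368, -0.3595, 0.12, 169, 100) 7
[[[0,0,0.0],[-0.008,-0.022,0.025],100],[[0,0,0.0],[-0.008,-0.022,0.025],100],[[0,0,0.0],[-0.008,-0.022,0.025],100],[[0,0,0.0],[-0.008,-0.022,0.025],100],[[0,0,0.0],[-0.008,-0.021,0.025],100],[[0,0,0.0],[-0.008,-0.022,0.025],100],[[0,0,0.0],[-0.008,-0.021,0.025],100]]
-0.107 [0.1265, 0.126, 0.1251]
-0.09 [0.1056, 0.1039, 0.1049]
-0.053 [0.1049, 0.1057, 0.1033]
0.053 [0.1012, 0.1034, 0.1042]
0.09 [0.106, 0.1048, 0.1023]
0.107 [0.1231, 0.1262, 0.1241]
handle (((0.5143440961837769, 0.1959056556224823), (0.0596996434032917, 0.017154604196548462), 82.01103210449219), np.int32(94), array([0.51429104, 0.19579866, 0.14765112]))
```

View pics/c12.png

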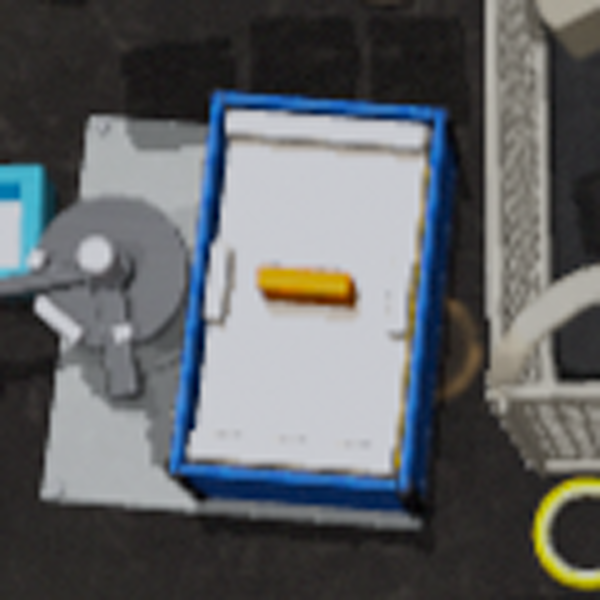

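The tray lies flat at home: plate at 104 mm, both end walls at 125 mm, handle at crop pixel (305,285). Next is the printer.

servo_tool(
  moves=[
    [[-0.2,-0.5,0],[-0.008,-0.022,0.025],93],
    [[0,0,0],[-0.008,-0.022,0.025],93],
    [[0,0,0],[-0.008,-0.022,0.025],93],
    [[0,0,0],[-0.008,-0.022,0.025],93],
    [[0,0,0],[-0.008,-0.021,0.025],93],
    [[0,0,0],[-0.008,-0.022,0.025],93],
    [[0,0,0],[-0.008,-0.021,0.025],93],
    [[0,0,0],[0,0,0],93],
    [[0,0,0],[0,0,0],93],
  ],
  force=45,
)

```text
time: 44.75
ee_pos: [0.3689, -0.356, 0.1226]
tcp_rot: [180.0, 0.2, 169.1]
wrist_force: [-0.4, -0.2, 0.2]
opening: 0.0792
grasp_force: 0.0
```

```bash
python3 - <<'E'
from h import *
fix(169);print(get_obs()["opening"])
plan([(.368,-.3605,.06,169,93),(.368,-.3605,.012,169,93)],step=.04)
E
```

```text
fix [0.0, 0.2, 0.1] pos [ 0.3689 -0.356   0.1226] F [-0.4 -0.2  0.2]
0.07918749665227078
-> (0.368, -0.3605, 0.06, 169, 93) 2
[[[0,0,0.1],[0.0,-0.002,0.031],93],[[0,0,0.1],[0.0,-0.003,0.032],93]]
-> (0.368, -0.3605, 0.012, 169, 93) 2
[[[0,0,0.0],[0.0,0.0,0.024],93],[[0,0,0.0],[0.0,0.0,0.024],93]]
```

servo_tool(
  moves=[
    [[0,0,0],[0,-0.002,0.031],93],
    [[0,0,0],[0,-0.003,0.031],93],
    [[0,0,0],[0,0,0],93],
    [[0,0,0],[0,0,0.015],93],
    [[0,0,0],[0,0,0.015],93],
    [[0,0,0],[0,0,0.016],93],
    [[0,0,0],[0,0,0],93],
    [[0,0,0],[0,0,0],65],
    [[0,0,0],[0,0,0],65],
    [[0,0,0],[0,0,0],65],
    [[0,0,0],[0,0,0],65],
  ],
  force=45,
)

```text
time: 45.85
ee_pos: [0.369, -0.3625, 0.016]
tcp_rot: [-179.9, 0.3, 169.1]
wrist_force: [-0.8, 0.7, -1.0]
opening: 0.0556
grasp_force: 0.0
```

```bash
python3 - <<'E'
from h import *
print(get_obs())
im,d=camera("top");im2,d2=camera("scene")
cv2.imwrite("pics/c13.png",np.hstack([cv2.resize(im[220:300,360:460,::-1],(400,320),interpolation=cv2.INTER_CUBIC),cv2.resize(im2[300:400,340:465,::-1],(400,320),interpolation=cv2.INTER_CUBIC)]))
for c in("top","scene"): print([(np.round(world(r["xyz"],c),3).tolist(),round(r["score"],2)) for r in mark_of("label_printer",c)])
E
```

```text
{'time': 45.85, 'q': array([-44.5582627 ,   0.95473116, -15.41518994,  73.33479615,
         0.10973329, -33.70255407]), 'qd': array([ 0.00555802,  0.20677523, -0.20062492, -0.1299501 ,  0.13980371,
       -0.06247082]), 'joint_efforts': array([ 1.80312060e-02, -4.71316230e+01,  4.60900962e+01, -4.79377736e-02,
        6.71533679e-03,  6.57246201e-04]), 'ee_pos': array([ 0.36899202, -0.36251736,  0.01596738]), 'tcp_rot': array([-179.92744181,    0.3065429 ,  169.14476824]), 'wrist_force': array([-0.7797169 ,  0.65261641, -0.98416156]), 'torque': array([ 0.00503236, -0.01021153,  0.05947221]), 'grasp_force': 0.0, 'opening': 0.0556319130303493}
[]
[([0.367, -0.36, -0.001], 0.93)]
```

View pics/c13.png

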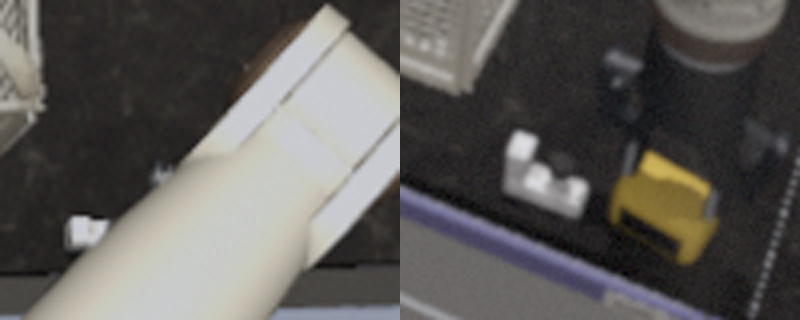

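The scene crop shows the printer between the fingers, with the gripped part narrower than 70 mm. I close further.

servo_tool(
  moves=[
    [[0,0,0],[0,0,0],30],
    [[0,0,0],[0,0,0],30],
    [[0,0,0],[0,0,0],30],
    [[0,0,0],[0,0,0],30],
  ],
  force=45,
)

```text
time: 46.45
ee_pos: [0.3695, -0.3625, 0.0167]
tcp_rot: [-179.9, 0.4, 169.2]
wrist_force: [-0.3, 2.8, 9.6]
opening: 0.0258
grasp_force: 4.6
```

```bash
python3 - <<'E'
from h import *
o=get_obs();print(o["grasp_force"],o["opening"],o["wrist_force"])
im2,d2=camera("scene");P=cloud(d2,"scene")
cv2.imwrite("pics/c14.png",cv2.resize(im2[320:390,385:475,::-1],(720,560),interpolation=cv2.INTER_CUBIC))
hsv=cv2.cvtColor(im2,cv2.COLOR_RGB2HSV);m=(hsv[...,0]>18)&(hsv[...,0]<35)&(hsv[...,1]>130)&(abs(P[...,0]-.37)<.08)&(abs(P[...,1]+.36)<.08)
q=P[m];print(len(q),q.min(0),q.max(0),np.percentile(q[:,2],[5,25,50,75,95]))
t=q[q[:,2]>.033];print(cv2.minAreaRect(t[:,:2].astype(np.float32)),len(t))
print([(np.round(world(r["xyz"],"scene"),3).tolist(),round(r["score"],2)) for r in mark_of("label_printer","scene")])
E
```

```text
4.6132695459527895 0.025836188656937917 [-0.34742215  2.83870742  9.59452736]
557 [ 0.3359193  -0.40038141 -0.00551017] [ 0.42656082 -0.32050666  0.06464463] [0.00071329 0.03043823 0.03719506 0.03914434 0.04173033]
((0.36625170707702637, -0.36382758617401123), (0.06965218484401703, 0.04946044087409973), 81.43511962890625) 392
[([0.368, -0.364, -0.002], 0.61)]
```

View pics/c14.png

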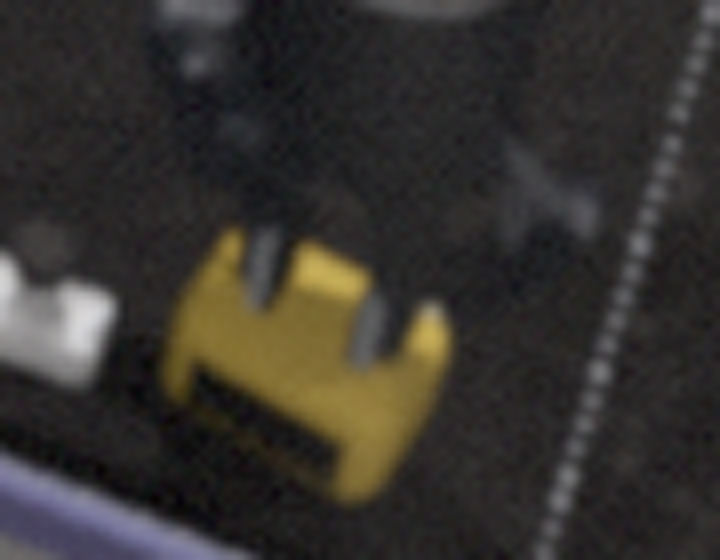

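```bash
python3 - <<'E'
from h import *
np.set_printoptions(precision=3,suppress=True)
im,d=camera("scene");P=cloud(d,"scene")
for u in(417,418,431,424):
    for v in range(344,368,3): print(u,v,P[v,u],im[v,u])
E
```

```text
417 344 [ 0.361 -0.342  0.094] [27 31 31]
417 347 [ 0.362 -0.343  0.082] [32 32 35]
417 350 [ 0.365 -0.344  0.068] [78 77 79]
417 353 [ 0.361 -0.346  0.062] [87 88 90]
417 356 [ 0.364 -0.347  0.048] [87 87 85]
417 359 [ 0.362 -0.348  0.04 ] [111  97  51]
417 362 [ 0.356 -0.351  0.038] [131 111  52]
417 365 [ 0.351 -0.353  0.033] [136 119  56]
418 344 [ 0.36  -0.344  0.096] [29 30 32]
418 347 [ 0.362 -0.345  0.084] [33 35 39]
418 350 [ 0.364 -0.346  0.071] [84 84 84]
418 353 [ 0.36  -0.348  0.065] [74 75 77]
418 356 [ 0.362 -0.349  0.053] [61 61 62]
418 359 [ 0.359 -0.351  0.046] [110  94  48]
418 362 [ 0.356 -0.353  0.039] [132 112  54]
418 365 [ 0.349 -0.355  0.037] [136 114  55]
431 344 [ 0.349 -0.372  0.126] [35 33 37]
431 347 [ 0.351 -0.374  0.115] [38 40 38]
431 350 [ 0.352 -0.375  0.103] [44 43 43]
431 353 [ 0.427 -0.37  -0.002] [55 48 41]
431 356 [ 0.356 -0.378  0.077] [82 74 65]
431 359 [ 0.353 -0.38   0.071] [90 89 91]
431 362 [ 0.356 -0.381  0.057] [84 84 83]
431 365 [ 0.354 -0.383  0.049] [107  97  80]
424 344 [ 0.383 -0.354  0.076] [42 42 41]
424 347 [ 0.436 -0.349 -0.002] [42 39 40]
424 350 [ 0.429 -0.352 -0.004] [90 77 45]
424 353 [ 0.387 -0.358  0.039] [196 171  91]
424 356 [ 0.377 -0.361  0.041] [146 124  61]
424 359 [ 0.371 -0.363  0.038] [122 103  47]
424 362 [ 0.362 -0.365  0.04 ] [130 112  58]
424 365 [ 0.354 -0.368  0.04 ] [129 110  53]
```

The depth shows the real fingertips about 22 mm above the reported TCP: gripper on the printer's top at z=0.040, TCP 0.017. The earlier grips therefore only held the top edges. I lift, open and go lower, watching the force.

servo_tool(
  moves=[
    [[0,0,0],[0,0,-0.025],40],
    [[0,0,0],[0,0,-0.025],95],
    [[0,0,0],[0,0,0],95],
    [[0,0,0],[0,0,0],95],
    [[0,0,0],[0,0,0],95],
    [[0,0,0],[0,0,0],95],
  ],
)

```text
time: 47.2
ee_pos: [0.3681, -0.3618, 0.0643]
tcp_rot: [180.0, 0.2, 169.1]
wrist_force: [-0.8, 0.4, -0.0]
opening: 0.0813
grasp_force: 0.0
```

```bash
python3 - <<'E'
from h import *
fix(169.5)
plan([(.368,-.362,.016,169.5,95)],step=.04)
im,d=camera("scene");P=cloud(d,"scene");m=(abs(P[...,0]-.368)<.05)&(abs(P[...,1]+.362)<.045)&(P[...,2]>.034)&(P[...,2]<.046)
hsv=cv2.cvtColor(im,cv2.COLOR_RGB2HSV);m&=(hsv[...,0]>18)&(hsv[...,0]<35)&(hsv[...,1]>120)
t=P[m];print(cv2.minAreaRect(t[:,:2].astype(np.float32)),len(t))
# dark gripper lowest points near TCP
o=get_obs()["ee_pos"];g=(np.hypot(P[...,0]-o[0],P[...,1]-o[1])<.075)&(P[...,2]>.046)&(P[...,2]<.2)&(d>0)
q=P[g];print(o,len(q),np.percentile(q[:,2],[0,2,5]));print(q[np.argsort(q[:,2])[:8]].round(3))
E
```

```text
fix [0.0, 0.2, -0.4] pos [ 0.3681 -0.3618  0.0643] F [-0.8  0.4 -0. ]
-> (0.368, -0.362, 0.016, 169.5, 95) 2
[[[0,0,-0.2],[0.0,0.0,0.024],95],[[0,0,-0.2],[0.0,0.0,0.024],95]]
((0.3669793903827667, -0.36440378427505493), (0.06910271942615509, 0.04887376353144646), 76.81796264648438) 513
[ 0.36812104 -0.36180619  0.06436801] 1173 [0.0461948  0.10612209 0.11283386]
[[ 0.347 -0.292  0.046]
 [ 0.353 -0.292  0.047]
 [ 0.357 -0.288  0.048]
 [ 0.347 -0.294  0.049]
 [ 0.352 -0.294  0.049]
 [ 0.356 -0.41   0.098]
 [ 0.37  -0.324  0.098]
 [ 0.383 -0.327  0.1  ]]
```

servo_tool(
  moves=[
    [[0,0,-0.4],[0,-0.001,0.025],95],
    [[0,0,0],[0,0,0.02],95],
    [[0,0,0],[0,0,0.01],95],
    [[0,0,0],[0,0,0.008],95],
    [[0,0,0],[0,0,0.006],95],
    [[0,0,0],[0,0,0],95],
  ],
  force=45,
)

```text
time: 47.85
ee_pos: [0.3685, -0.3631, -0.0041]
tcp_rot: [-180.0, 0.2, 169.5]
wrist_force: [0.5, -0.8, -0.1]
opening: 0.0812
grasp_force: 0.0
```

No contact; tips now about 0.03. I continue down and close.

servo_tool(
  moves=[
    [[0,0,0],[0,0,0.008],95],
    [[0,0,0],[0,0,0.008],95],
    [[0,0,0],[0,0,0],95],
    [[0,0,0],[0,0,0],60],
    [[0,0,0],[0,0,0],60],
    [[0,0,0],[0,0,0],60],
    [[0,0,0],[0,0,0],60],
  ],
  force=45,
)

```text
time: 48.55
ee_pos: [0.3687, -0.3633, -0.0196]
tcp_rot: [-180.0, 0.3, 169.5]
wrist_force: [1.3, -0.7, -0.4]
opening: 0.0691
grasp_force: 52.3
```

```bash
python3 - <<'E'
from h import *
plan([(.365,-.355,.14,169.5,60),(.345,-.19,.24,172,60),(.325,.0,.24,173,60),(.34,.18,.24,173.8,60),(.5672,.1898,.20,173.8,60)],step=.037)
E
```

```text
-> (0.365, -0.355, 0.14, 169.5, 60) 5
[[[0,0,0.0],[0.001,0.002,-0.032],60],[[0,0,0.0],[0.001,0.001,-0.032],60],[[0,0,0.0],[0.001,0.002,-0.032],60],[[0,0,0.0],[0.001,0.001,-0.032],60],[[0,0,0.0],[0.001,0.002,-0.032],60]]
-> (0.345, -0.19, 0.24, 172, 60) 6
[[[0,0,-0.4],[0.008,0.026,-0.017],60],[[0,0,-0.4],[0.008,0.026,-0.017],60],[[0,0,-0.4],[0.008,0.027,-0.016],60],[[0,0,-0.4],[0.008,0.027,-0.017],60],[[0,0,-0.4],[0.008,0.026,-0.016],60],[[0,0,-0.4],[0.007,0.027,-0.017],60]]
-> (0.325, 0.0, 0.24, 173, 60) 6
[[[0,0,-0.2],[0.008,0.031,0.0],60],[[0,0,-0.2],[0.008,0.031,0.0],60],[[0,0,-0.2],[0.007,0.031,0.0],60],[[0,0,-0.2],[0.007,0.031,0.0],60],[[0,0,-0.2],[0.007,0.031,0.0],60],[[0,0,-0.2],[0.008,0.031,0.0],60]]
-> (0.34, 0.18, 0.24, 173.8, 60) 5
[[[0,0,-0.1],[0.001,0.036,0.0],60],[[0,0,-0.1],[0.001,0.036,0.0],60],[[0,0,-0.1],[0.001,0.036,0.0],60],[[0,0,-0.1],[0.001,0.036,0.0],60],[[0,0,-0.1],[0.002,0.036,0.0],60]]
-> (0.5672, 0.1898, 0.2, 173.8, 60) 7
[[[0,0,0.0],[-0.032,0.005,0.006],60],[[0,0,0.0],[-0.032,0.005,0.006],60],[[0,0,0.0],[-0.032,0.005,0.006],60],[[0,0,0.0],[-0.032,0.005,0.006],60],[[0,0,0.0],[-0.032,0.005,0.005],60],[[0,0,0.0],[-0.032,0.005,0.006],60],[[0,0,0.0],[-0.033,0.005,0.005],60]]
```

servo_tool(
  moves=[
    [[0,0,0],[0.001,0.001,-0.032],60],
    [[0,0,0],[0.001,0.002,-0.032],60],
    [[0,0,0],[0.001,0.001,-0.032],60],
    [[0,0,0],[0.001,0.002,-0.032],60],
    [[0,0,0],[0.001,0.002,-0.032],60],
    [[0,0,-0.4],[0.008,0.026,-0.017],60],
    [[0,0,-0.4],[0.008,0.026,-0.017],60],
    [[0,0,-0.4],[0.008,0.027,-0.016],60],
    [[0,0,-0.4],[0.008,0.027,-0.017],60],
    [[0,0,-0.4],[0.008,0.026,-0.016],60],
    [[0,0,-0.4],[0.007,0.027,-0.017],60],
    [[0,0,0],[0,0,0],60],
  ],
)

```text
time: 49.75
ee_pos: [0.344, -0.1877, 0.2426]
tcp_rot: [-179.9, 0.5, 172.1]
wrist_force: [0.1, -1.1, -1.3]
opening: 0.0692
grasp_force: 52.7
```

servo_tool(
  moves=[
    [[0,0,-0.2],[0.008,0.031,0],60],
    [[0,0,-0.2],[0.008,0.031,0],60],
    [[0,0,-0.2],[0.007,0.031,0],60],
    [[0,0,-0.2],[0.007,0.031,0],60],
    [[0,0,-0.2],[0.007,0.031,0],60],
    [[0,0,-0.2],[0.008,0.031,0],60],
    [[0,0,-0.1],[0.001,0.036,0],60],
    [[0,0,-0.1],[0.001,0.036,0],60],
    [[0,0,-0.1],[0.001,0.036,0],60],
    [[0,0,-0.1],[0.001,0.036,0],60],
    [[0,0,-0.1],[0.002,0.036,0],60],
    [[0,0,0],[0,0,0],60],
  ],
)

```text
time: 50.95
ee_pos: [0.3388, 0.1831, 0.2381]
tcp_rot: [-179.9, 0.2, 173.9]
wrist_force: [-0.5, -1.2, -2.2]
opening: 0.0691
grasp_force: 52.8
```

```bash
python3 - <<'E'
from h import *
fix(173.8)
plan([(.5672,.1898,.20,173.8,60)],step=.036)
E
```

```text
fix [-0.1, 0.2, 0.1] pos [0.3388 0.1831 0.2381] F [-0.5 -1.2 -2.2]
-> (0.5672, 0.1898, 0.2, 173.8, 60) 7
[[[0,0,0.0],[-0.032,0.004,0.005],60],[[0,0,0.0],[-0.032,0.005,0.006],60],[[0,0,0.0],[-0.032,0.004,0.005],60],[[0,0,0.0],[-0.033,0.005,0.006],60],[[0,0,0.0],[-0.032,0.004,0.005],60],[[0,0,0.0],[-0.033,0.005,0.006],60],[[0,0,0.0],[-0.032,0.004,0.005],60]]
```

servo_tool(
  moves=[
    [[0,0,0],[-0.032,0.004,0.005],60],
    [[0,0,0],[-0.032,0.005,0.006],60],
    [[0,0,0],[-0.032,0.004,0.005],60],
    [[0,0,0],[-0.033,0.005,0.006],60],
    [[0,0,0],[-0.032,0.004,0.005],60],
    [[0,0,0],[-0.033,0.005,0.006],60],
    [[0,0,0],[-0.032,0.004,0.005],60],
    [[0,0,0],[0,0,0],60],
    [[0,0,0],[0,0.002,0.03],60],
    [[0,0,0],[0,0.001,0.03],60],
    [[0,0,0],[0,0,0.02],60],
    [[0,0,0],[0,0,0],60],
  ],
)

```text
time: 52.15
ee_pos: [0.5658, 0.1875, 0.1188]
tcp_rot: [-179.8, -0.0, 173.6]
wrist_force: [-0.2, 1.1, -2.1]
opening: 0.0693
grasp_force: 52.8
```

servo_tool(
  moves=[
    [[0,0,0],[-0.001,0.002,0.01],60],
    [[0,0,0],[0,0,0.01],60],
    [[0,0,0],[0,0,0.007],60],
    [[0,0,0],[0,0,0.004],60],
    [[0,0,0],[0,0,0.002],60],
    [[0,0,0],[0,0,0],60],
  ],
)

```text
time: 52.75
ee_pos: [0.5688, 0.1907, 0.0893]
tcp_rot: [-179.9, 0.3, 173.7]
wrist_force: [1.2, 0.1, -1.2]
opening: 0.0694
grasp_force: 52.8
```

servo_tool(
  moves=[
    [[0,0,0],[0,0,0.002],60],
    [[0,0,0],[0,0,0.002],60],
    [[0,0,0],[0,0,0],60],
    [[0,0,0],[0,0,0],60],
  ],
)

```text
time: 53.15
ee_pos: [0.5688, 0.1906, 0.0853]
tcp_rot: [-179.9, 0.3, 173.6]
wrist_force: [0.4, -0.3, -1.9]
opening: 0.0691
grasp_force: 52.8
```

servo_tool(
  moves=[
    [[0,0,0],[0,0,0.001],60],
    [[0,0,0],[0,0,0],60],
    [[0,0,0],[0,0,0],95],
    [[0,0,0],[0,0,0],95],
    [[0,0,0],[0,0,0],95],
    [[0,0,0],[0,0,-0.03],95],
    [[0,0,0],[0,0,-0.04],95],
    [[0,0,0],[0,0,-0.045],95],
    [[0,0,0],[0,0,-0.045],95],
    [[0,0,0],[0,0,0],95],
  ],
)

```text
time: 54.15
ee_pos: [0.5696, 0.1914, 0.2515]
tcp_rot: [179.8, 0.8, 173.6]
wrist_force: [1.6, -0.2, -0.8]
opening: 0.0809
grasp_force: 0.0
```

```bash
python3 - <<'E'
from h import *
fix(173.8)
plan([(.34,.18,.27,173.8,65),(.325,.0,.27,130,65),(.335,-.17,.25,95,65)],step=.037)
im,d=camera("top");P=cloud(d,"top");x,y,z=P[...,0],P[...,1],P[...,2];cv2.imwrite("pics/top15.png",im[:,:,::-1]);np.save("top15.npy",d)
m=(abs(x-.355)<.05)&(abs(y+.272)<.05)&(z>.008)&(z<.06)&(d>0);q=P[m]
r=cv2.minAreaRect(q[:,:2].astype(np.float32));print(r)
# pca of mid-height foot top
f=q[(q[:,2]>.012)];c=f[:,:2].mean(0);w,v=np.linalg.eigh(np.cov((f[:,:2]-c).T));print("pca",c,np.degrees(np.arctan2(v[1,1],v[0,1])),len(f))
h=q[q[:,2]>.035];print("high pts",np.array([h[:,1].min(),h[:,1].max(),np.median(h[:,0])]))
im,d=camera("scene");P=cloud(d,"scene");x,y,z=P[...,0],P[...,1],P[...,2]
m=(abs(x-.355)<.05)&(abs(y+.272)<.05)&(z>.006)&(z<.06)&(d>0);q=P[m];print("scene",cv2.minAreaRect(q[:,:2].astype(np.float32)),len(q))
for c in("top","scene"): print([(np.round(world(r["xyz"],c),3).tolist(),round(r["score"],2)) for r in mark_of("clamp_block",c)])
E
```

```text
fix [0.2, 0.8, -0.2] pos [0.5696 0.1914 0.2515] F [ 1.6 -0.2 -0.8]
-> (0.34, 0.18, 0.27, 173.8, 65) 7
[[[0,0,0.0],[0.032,-0.005,-0.003],65],[[0,0,0.0],[0.032,-0.005,-0.003],65],[[0,0,0.0],[0.033,-0.005,-0.002],65],[[0,0,0.0],[0.032,-0.005,-0.003],65],[[0,0,0.0],[0.033,-0.006,-0.002],65],[[0,0,0.0],[0.032,-0.005,-0.003],65],[[0,0,0.0],[0.033,-0.006,-0.002],65]]
-> (0.325, 0.0, 0.27, 130, 65) 6
[[[0,0,7.3],[-0.001,-0.03,0.0],65],[[0,0,7.3],[-0.005,-0.03,0.0],65],[[0,0,7.3],[-0.008,-0.029,0.0],65],[[0,0,7.3],[-0.012,-0.027,0.0],65],[[0,0,7.3],[-0.015,-0.026,0.0],65],[[0,0,7.3],[-0.019,-0.024,0.0],65]]
-> (0.335, -0.17, 0.25, 95, 65) 5
[[[0,0,7.0],[-0.027,-0.02,0.004],65],[[0,0,7.0],[-0.03,-0.017,0.004],65],[[0,0,7.0],[-0.031,-0.013,0.004],65],[[0,0,7.0],[-0.033,-0.009,0.004],65],[[0,0,7.0],[-0.034,-0.005,0.004],65]]
((0.36431294679641724, -0.2768813967704773), (0.09079539775848389, 0.07755458354949951), 87.54412841796875)
pca [ 0.35185299 -0.26972326] 93.23255510545424 123
high pts [-0.2929952  -0.2428608   0.35205801]
scene ((0.35141950845718384, -0.2770531475543976), (0.02372770383954048, 0.05971764028072357), 1.120514154434204) 360
[([0.351, -0.273, -0.001], 0.52)]
[([0.356, -0.274, -0.001], 0.64)]
```

servo_tool(
  moves=[
    [[0.2,0.8,0],[0.032,-0.005,-0.003],65],
    [[0,0,0],[0.032,-0.005,-0.003],65],
    [[0,0,0],[0.033,-0.005,-0.002],65],
    [[0,0,0],[0.032,-0.005,-0.003],65],
    [[0,0,0],[0.033,-0.006,-0.002],65],
    [[0,0,0],[0.032,-0.005,-0.003],65],
    [[0,0,0],[0.033,-0.006,-0.002],65],
    [[0,0,7.3],[-0.001,-0.03,0],65],
    [[0,0,7.3],[-0.005,-0.03,0],65],
    [[0,0,7.3],[-0.008,-0.029,0],65],
    [[0,0,7.3],[-0.012,-0.027,0],65],
    [[0,0,7.3],[-0.015,-0.026,0],65],
  ],
)

```text
time: 55.55
ee_pos: [0.3252, 0.0287, 0.2634]
tcp_rot: [-179.4, -0.4, 136.9]
wrist_force: [0.7, -0.4, -0.0]
opening: 0.055
grasp_force: 0.0
```

servo_tool(
  moves=[
    [[0,0,7.3],[-0.019,-0.024,0],65],
    [[0,0,7],[-0.027,-0.02,0.004],65],
    [[0,0,7],[-0.03,-0.017,0.004],65],
    [[0,0,7],[-0.031,-0.013,0.004],65],
    [[0,0,7],[-0.033,-0.009,0.004],65],
    [[0,0,7],[-0.034,-0.005,0.004],65],
    [[0,0,0],[0,0,0],65],
  ],
)

```text
time: 56.25
ee_pos: [0.3326, -0.1733, 0.2429]
tcp_rot: [-179.2, 0.1, 94.4]
wrist_force: [-1.1, 0.4, 0.5]
opening: 0.0554
grasp_force: 0.0
```

```bash
python3 - <<'E'
from h import *
fix(92)
plan([(.352,-.273,.06,92,65)],step=.037)
im,d=camera("top");P=cloud(d,"top");x,y,z=P[...,0],P[...,1],P[...,2];cv2.imwrite("pics/top16.png",im[:,:,::-1])
C=np.array([.5145,.1955]);a=np.radians(173.8);e=np.array([np.cos(a),np.sin(a)]);f=np.array([-e[1],e[0]])
r=rect(P,d,.567,.19,.05,.137,.15);print("printer",r, "station",(np.array(r[0][0])-C)@e,(np.array(r[0][0])-C)@f)
E
```

```text
fix [-0.8, 0.1, 2.4] pos [ 0.3326 -0.1733  0.2429] F [-1.1  0.4  0.5]
-> (0.352, -0.273, 0.06, 92, 65) 6
[[[0,0,0.4],[-0.017,0.002,0.03],65],[[0,0,0.4],[-0.017,0.002,0.031],65],[[0,0,0.4],[-0.017,0.002,0.03],65],[[0,0,0.4],[-0.017,0.002,0.031],65],[[0,0,0.4],[-0.016,0.003,0.03],65],[[0,0,0.4],[-0.017,0.002,0.031],65]]
printer (((0.56800776720047, 0.19071407616138458), (0.0699152797460556, 0.050543975085020065), 84.75274658203125), np.int32(272), array([0.56813701, 0.19032871, 0.14317822])) station -0.05371167503338206 -0.0010208735852610179
```

The printer stands flat in the far pocket: station x −54 mm, top at 143 mm. Now the clamp block.

servo_tool(
  moves=[
    [[-0.8,0.1,2.4],[-0.017,0.002,0.03],65],
    [[0,0,0],[-0.017,0.002,0.031],65],
    [[0,0,0],[-0.017,0.002,0.03],65],
    [[0,0,0],[-0.017,0.002,0.031],65],
    [[0,0,0],[-0.016,0.003,0.03],65],
    [[0,0,0],[-0.017,0.003,0.03],65],
    [[0,0,0],[0,0,0],65],
    [[0,0,0],[0,0,0],65],
  ],
  force=40,
)

```text
time: 57.1
ee_pos: [0.3522, -0.2699, 0.0633]
tcp_rot: [179.9, -0.0, 92.5]
wrist_force: [-0.3, -0.3, 0.8]
opening: 0.0557
grasp_force: 0.0
```

```bash
python3 - <<'E'
from h import *
fix(92);plan([(.352,-.274,.0,92,65),(.352,-.274,-.016,92,65)],step=.035)
im,d=camera("scene");P=cloud(d,"scene");x,y,z=P[...,0],P[...,1],P[...,2]
m=(abs(x-.355)<.05)&(abs(y+.272)<.05)&(z>.006)&(z<.06)&(d>0);q=P[m];print("scene",cv2.minAreaRect(q[:,:2].astype(np.float32)),len(q))
E
```

```text
fix [0.1, -0.0, 0.5] pos [ 0.3522 -0.2699  0.0633] F [-0.3 -0.3  0.8]
-> (0.352, -0.274, 0.0, 92, 65) 2
[[[0,0,0.3],[-0.002,0.0,0.032],65],[[0,0,0.3],[-0.002,0.0,0.031],65]]
-> (0.352, -0.274, -0.016, 92, 65) 1
[[[0,0,-0.1],[0.0,0.0,0.016],65]]
scene ((0.3525327742099762, -0.2765173614025116), (0.027014274150133133, 0.06064878776669502), 4.916226863861084) 334
```

servo_tool(
  moves=[
    [[0,0,0],[-0.002,0,0.032],65],
    [[0,0,0],[-0.003,0,0.028],65],
    [[0,0,0],[0,0,0.01],65],
    [[0,0,0],[0,0,0.01],65],
    [[0,0,0],[0,0,0],65],
    [[0,0,0],[0,0,0],10],
    [[0,0,0],[0,0,0],10],
    [[0,0,0],[0,0,0],10],
    [[0,0,0],[0,0,0],10],
    [[0,0,0],[0,0,0],10],
  ],
  force=40,
)

```text
time: 58.15
ee_pos: [0.3539, -0.2767, -0.0151]
tcp_rot: [179.7, 0.1, 92.4]
wrist_force: [-0.5, 1.0, 6.0]
opening: 0.0205
grasp_force: 39.8
```

```bash
python3 - <<'E'
from h import *
plan([(.345,-.26,.12,92.4,10),(.335,-.17,.24,92.4,10),(.325,.0,.24,88,10),(.345,.18,.24,83.8,10),(.4618,.2012,.18,83.8,10)],step=.036)
E
```

```text
-> (0.345, -0.26, 0.12, 92.4, 10) 4
[[[0,0,0.0],[0.004,-0.002,-0.034],10],[[0,0,0.0],[0.004,-0.002,-0.034],10],[[0,0,0.0],[0.005,-0.002,-0.034],10],[[0,0,0.0],[0.004,-0.002,-0.033],10]]
-> (0.335, -0.17, 0.24, 92.4, 10) 5
[[[0,0,0.0],[0.018,-0.001,-0.024],10],[[0,0,0.0],[0.018,-0.001,-0.024],10],[[0,0,0.0],[0.018,-0.001,-0.024],10],[[0,0,0.0],[0.018,-0.002,-0.024],10],[[0,0,0.0],[0.018,-0.001,-0.024],10]]
-> (0.325, 0.0, 0.24, 88, 10) 5
[[[0,0,0.9],[0.034,-0.001,0.0],10],[[0,0,0.9],[0.034,-0.001,0.0],10],[[0,0,0.9],[0.034,-0.002,0.0],10],[[0,0,0.9],[0.034,-0.002,0.0],10],[[0,0,0.9],[0.035,-0.002,0.0],10]]
-> (0.345, 0.18, 0.24, 83.8, 10) 6
[[[0,0,0.7],[0.03,0.002,0.0],10],[[0,0,0.7],[0.03,0.002,0.0],10],[[0,0,0.7],[0.03,0.001,0.0],10],[[0,0,0.7],[0.03,0.001,0.0],10],[[0,0,0.7],[0.03,0.001,0.0],10],[[0,0,0.7],[0.03,0.001,0.0],10]]
-> (0.4618, 0.2012, 0.18, 83.8, 10) 4
[[[0,0,0.0],[0.009,0.028,0.015],10],[[0,0,0.0],[0.008,0.028,0.015],10],[[0,0,0.0],[0.009,0.029,0.015],10],[[0,0,0.0],[0.008,0.028,0.015],10]]
```

servo_tool(
  moves=[
    [[0,0,0],[0,0,-0.034],10],
    [[0,0,0],[0.004,-0.002,-0.034],10],
    [[0,0,0],[0.005,-0.002,-0.034],10],
    [[0,0,0],[0.008,-0.004,-0.033],10],
    [[0,0,0],[0.018,-0.001,-0.024],10],
    [[0,0,0],[0.018,-0.001,-0.024],10],
    [[0,0,0],[0.018,-0.001,-0.024],10],
    [[0,0,0],[0.018,-0.002,-0.024],10],
    [[0,0,0],[0.018,-0.001,-0.024],10],
    [[0,0,0],[0,0,0],10],
  ],
)

```text
time: 59.15
ee_pos: [0.3343, -0.1689, 0.2419]
tcp_rot: [179.5, 0.2, 92.5]
wrist_force: [-0.3, -0.3, -1.3]
opening: 0.0203
grasp_force: 39.7
```

servo_tool(
  moves=[
    [[0,0,0.9],[0.034,-0.001,0],10],
    [[0,0,0.9],[0.034,-0.001,0],10],
    [[0,0,0.9],[0.034,-0.002,0],10],
    [[0,0,0.9],[0.034,-0.002,0],10],
    [[0,0,0.9],[0.035,-0.002,0],10],
    [[0,0,0.7],[0.03,0.002,0],10],
    [[0,0,0.7],[0.03,0.002,0],10],
    [[0,0,0.7],[0.03,0.001,0],10],
    [[0,0,0.7],[0.03,0.001,0],10],
    [[0,0,0.7],[0.03,0.001,0],10],
    [[0,0,0.7],[0.03,0.001,0],10],
    [[0,0,0],[0,0,0],10],
  ],
)

```text
time: 60.35
ee_pos: [0.344, 0.1824, 0.2368]
tcp_rot: [179.9, 0.1, 83.9]
wrist_force: [-0.8, -1.2, -1.4]
opening: 0.0211
grasp_force: 39.7
```

```bash
python3 - <<'E'
from h import *
fix(83.8)
plan([(.4618,.2012,.18,83.8,10),(.4618,.2012,.11,83.8,10)],step=.036)
E
```

```text
fix [0.1, 0.1, 0.1] pos [0.344  0.1824 0.2368] F [-0.8 -1.2 -1.4]
-> (0.4618, 0.2012, 0.18, 83.8, 10) 4
[[[0,0,0.0],[0.008,0.029,0.014],10],[[0,0,0.0],[0.008,0.029,0.014],10],[[0,0,0.0],[0.008,0.029,0.014],10],[[0,0,0.0],[0.007,0.028,0.015],10]]
-> (0.4618, 0.2012, 0.11, 83.8, 10) 2
[[[0,0,0.0],[0.0,0.0,0.035],10],[[0,0,0.0],[0.0,0.0,0.035],10]]
```

servo_tool(
  moves=[
    [[0,0,0],[0.008,0.029,0.014],10],
    [[0,0,0],[0.008,0.029,0.014],10],
    [[0,0,0],[0.008,0.029,0.014],10],
    [[0,0,0],[0.007,0.028,0.015],10],
    [[0,0,0],[0,0,0],10],
    [[0,0,0],[0,0,0.035],10],
    [[0,0,0],[0,0,0.03],10],
    [[0,0,0],[0,0,0],10],
    [[0,0,0],[0,0,0],10],
  ],
)

```text
time: 61.25
ee_pos: [0.4616, 0.1978, 0.1173]
tcp_rot: [179.8, 0.0, 83.7]
wrist_force: [-0.4, -0.7, -0.0]
opening: 0.0209
grasp_force: 39.8
```

servo_tool(
  moves=[
    [[0,0,0],[0.002,0,0.01],10],
    [[0,0,0],[0,0,0.009],10],
    [[0,0,0],[0,0,0.005],10],
    [[0,0,0],[0,0,0.002],10],
    [[0,0,0],[0,0,0],10],
    [[0,0,0],[0,0,0],10],
  ],
)

```text
time: 61.85
ee_pos: [0.4623, 0.2004, 0.0909]
tcp_rot: [179.8, 0.0, 83.7]
wrist_force: [-0.6, 0.2, -0.6]
opening: 0.021
grasp_force: 39.8
```

servo_tool(
  moves=[
    [[0,0,0],[0,0,0.0015],10],
    [[0,0,0],[0,0,0.001],10],
    [[0,0,0],[0,0,0],10],
    [[0,0,0],[0,0,0],45],
    [[0,0,0],[0,0,0],45],
    [[0,0,0],[0,0,0],45],
    [[0,0,0],[0,0,-0.025],45],
    [[0,0,0],[0,0,-0.04],45],
    [[0,0,0],[0,0,-0.04],45],
    [[0,0,0],[0,0,-0.04],45],
    [[0,0,0],[0,0,0],45],
  ],
)

```text
time: 62.95
ee_pos: [0.463, 0.2011, 0.2386]
tcp_rot: [179.4, -0.2, 83.7]
wrist_force: [0.3, 0.2, -0.7]
opening: 0.0385
grasp_force: 0.0
```

```bash
python3 - <<'E'
from h import *
fix(83.8)
im,d=camera("top");P=cloud(d,"top");np.save("top17.npy",d)
try: print("knob",rect(P,d,.508,.436,.05,.175,.215))
except Exception as e: print(e)
plan([(.42,.30,.26,90,65)],step=.036)
E
```

```text
fix [0.6, -0.2, -0.1] pos [0.463  0.2011 0.2386] F [ 0.3  0.2 -0.7]
knob (((0.5089267492294312, 0.4343823194503784), (0.02332751639187336, 0.02161027304828167), 79.4873275756836), np.int32(49), array([0.5099562 , 0.43585827, 0.18405992]))
-> (0.42, 0.3, 0.26, 90, 65) 4
[[[0,0,-1.6],[0.023,-0.013,-0.006],65],[[0,0,-1.6],[0.024,-0.013,-0.006],65],[[0,0,-1.6],[0.024,-0.012,-0.006],65],[[0,0,-1.6],[0.025,-0.011,-0.006],65]]
```

```bash
python3 - <<'E'
from h import *
plan([(.43,.30,.26,110,60),(.5093,.4350,.21,138,60)],step=.036)
E
```

```text
-> (0.43, 0.3, 0.26, 110, 60) 4
[[[0,0,-6.6],[0.024,-0.011,-0.006],60],[[0,0,-6.6],[0.025,-0.008,-0.006],60],[[0,0,-6.6],[0.025,-0.005,-0.006],60],[[0,0,-6.6],[0.026,-0.002,-0.006],60]]
-> (0.5093, 0.435, 0.21, 138, 60) 5
[[[0,0,-5.6],[0.02,0.024,0.01],60],[[0,0,-5.6],[0.017,0.026,0.01],60],[[0,0,-5.6],[0.015,0.028,0.01],60],[[0,0,-5.6],[0.012,0.029,0.01],60],[[0,0,-5.6],[0.009,0.03,0.01],60]]
```

servo_tool(
  moves=[
    [[0.6,-0.2,-6.6],[0.024,-0.011,-0.006],60],
    [[0,0,-6.6],[0.025,-0.008,-0.006],60],
    [[0,0,-6.6],[0.025,-0.005,-0.006],60],
    [[0,0,-6.6],[0.026,-0.002,-0.006],60],
    [[0,0,-5.6],[0.02,0.024,0.01],60],
    [[0,0,-5.6],[0.017,0.026,0.01],60],
    [[0,0,-5.6],[0.015,0.028,0.01],60],
    [[0,0,-5.6],[0.012,0.029,0.01],60],
    [[0,0,-5.6],[0.009,0.03,0.01],60],
    [[0,0,0],[0,0,0],60],
    [[0,0,0],[0,0,0],60],
  ],
)

```text
time: 64.1
ee_pos: [0.5083, 0.4343, 0.2034]
tcp_rot: [-179.4, -0.2, 138.1]
wrist_force: [-0.5, -0.6, 0.2]
opening: 0.0511
grasp_force: 0.0
```

```bash
python3 - <<'E'
from h import *
fix(138)
plan([(.5095,.4345,.17,138,60),(.5095,.4345,.127,138,60)],step=.036)
im,d=camera("top");P=cloud(d,"top");cv2.imwrite("pics/c18.png",cv2.resize(im[170:290,170:300,::-1],(650,600),interpolation=cv2.INTER_CUBIC))
C=np.array([.5145,.1955]);a=np.radians(173.8);e=np.array([np.cos(a),np.sin(a)]);f=np.array([-e[1],e[0]])
x,y,z=P[...,0],P[...,1],P[...,2]
m=(abs(x-.462)<.035)&(abs(y-.201)<.05)&(z>.112)&(z<.17)&(d>0);q=P[m];r=cv2.minAreaRect(q[:,:2].astype(np.float32));print("block",r,np.percentile(q[:,2],[5,50,90,99]),(np.array(r[0])-C)@e,(np.array(r[0])-C)@f)
E
```

```text
fix [-0.6, -0.2, 0.1] pos [0.5083 0.4343 0.2034] F [-0.5 -0.6  0.2]
-> (0.5095, 0.4345, 0.17, 138, 60) 1
[[[0,0,0.1],[-0.001,0.001,0.033],60]]
-> (0.5095, 0.4345, 0.127, 138, 60) 2
[[[0,0,0.0],[0.0,0.0,0.022],60],[[0,0,0.0],[0.0,0.0,0.021],60]]
block ((0.4600427448749542, 0.20639663934707642), (0.10129779577255249, 0.0586952306330204), 77.32364654541016) [0.11365879 0.12825637 0.153786   0.16028028] 0.05531556270669568 -0.004951556043931221
```

View pics/c18.png

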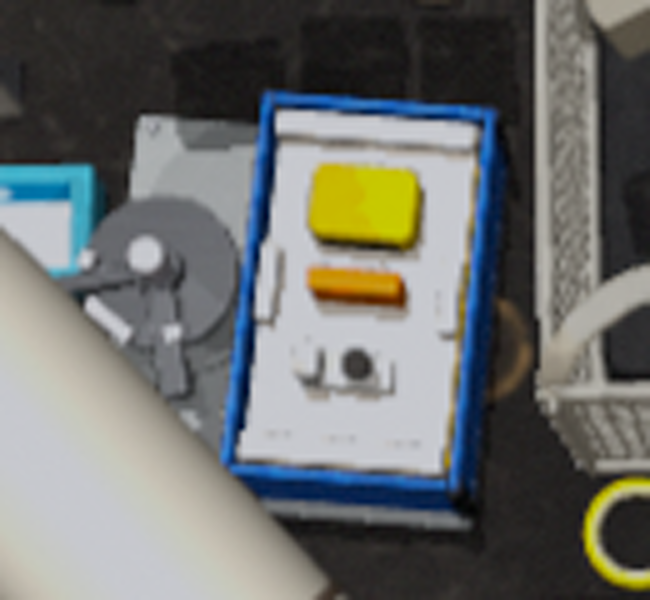

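The printer (365,205) and block (345,370) stand upright on either side of the handle (355,287). Now I grip the knob properly deep.

servo_tool(
  moves=[
    [[-0.6,-0.2,0],[-0.001,0.001,0.025],60],
    [[0,0,0],[0,0,0.02],60],
    [[0,0,0],[0,0,0.02],60],
    [[0,0,0],[0,0,0.011],60],
    [[0,0,0],[0,0,0],60],
    [[0,0,0],[0,0,0],60],
  ],
)

```text
time: 64.75
ee_pos: [0.5102, 0.4343, 0.1312]
tcp_rot: [179.7, 0.1, 138.1]
wrist_force: [0.0, -0.4, 1.1]
opening: 0.0507
grasp_force: 0.0
```

servo_tool(
  moves=[
    [[0,0,0],[0,0,0],10],
    [[0,0,0],[0,0,0],10],
    [[0,0,0],[0,0,0],10],
    [[0,0,0],[0,0,0],10],
    [[0,0,0],[0,0,0],10],
  ],
  force=50,
)

```text
time: 65.25
ee_pos: [0.5102, 0.4351, 0.1309]
tcp_rot: [179.7, 0.0, 138.2]
wrist_force: [-0.6, 2.3, 6.1]
opening: 0.0225
grasp_force: 49.2
```

Grip good at 22.5 mm on the 24 mm knob. Lift 21 mm.

servo_tool(
  moves=[
    [[0,0,0],[0,0,-0.007],10],
    [[0,0,0],[0,0,-0.007],10],
    [[0,0,0],[0,0,-0.007],10],
    [[0,0,0],[0,0,-0.001],10],
    [[0,0,0],[0,0,0],10],
    [[0,0,0],[0,0,0],10],
  ],
  force=60,
)

```text
time: 65.85
ee_pos: [0.51, 0.4346, 0.1517]
tcp_rot: [179.8, 0.0, 138.1]
wrist_force: [0.4, 3.9, -1.4]
opening: 0.0223
grasp_force: 59.1
```

```bash
python3 - <<'E'
from h import *
fix(138)
o=get_obs()["ee_pos"];pv=np.array([.5285,.3232]);v=o[:2]-pv
print(np.degrees(np.arctan2(v[1],v[0])),np.hypot(*v))
t0=np.degrees(np.arctan2(v[1],v[0]))
c=o[:2]-.115*np.array([np.cos(np.radians(t0)),np.sin(np.radians(t0))]);print(c)
arc((.5285,.323),t0,173.8,13,.15,138,10)
im,d=camera("top");P=cloud(d,"top")
print("pivot",[(np.round(world(r["xyz"],"top"),3).tolist(),round(r["score"],2)) for r in mark_of("pivot","top")])
E
```

```text
fix [0.2, 0.0, 0.1] pos [0.51   0.4346 0.1517] F [ 0.4  3.9 -1.4]
99.40975853058465 0.11287259743760092
[0.52884782 0.32110122]
[[0,0,0.0],[0.007,-0.009,0.0],10],
[[0,0,0.0],[0.005,-0.01,0.0],10],
[[0,0,0.0],[0.005,-0.011,0.0],10],
[[0,0,0.0],[0.004,-0.011,0.0],10],
[[0,0,0.0],[0.002,-0.011,0.0],10],
[[0,0,0.0],[0.002,-0.011,0.0],10],
[[0,0,0.0],[0.0,-0.012,0.0],10],
[[0,0,0.0],[-0.001,-0.011,0.0],10],
[[0,0,0.0],[-0.002,-0.011,0.0],10],
[[0,0,0.0],[-0.003,-0.011,0.0],10],
[[0,0,0.0],[-0.004,-0.011,0.0],10],
[[0,0,0.0],[-0.005,-0.01,0.0],10],
[[0,0,0.0],[-0.007,-0.01,0.0],10] (np.float64(0.4141726391431837), np.float64(0.33541992590619263), 0.15)
pivot [([0.529, 0.323, 0.129], 0.65), ([0.365, 0.022, -0.0], 0.49)]
```

servo_tool(
  moves=[
    [[0,0,0],[0.007,-0.009,0],10],
    [[0,0,0],[0.005,-0.01,0],10],
    [[0,0,0],[0.005,-0.011,0],10],
    [[0,0,0],[0.004,-0.011,0],10],
    [[0,0,0],[0.002,-0.011,0],10],
    [[0,0,0],[0,0,0],10],
    [[0,0,0],[0,0,0],10],
  ],
)

```text
time: 66.65
ee_pos: [0.4556, 0.4131, 0.1518]
tcp_rot: [179.8, -0.3, 138.3]
wrist_force: [-11.5, 14.0, -2.0]
opening: 0.0226
grasp_force: 59.5
```

servo_tool(
  moves=[
    [[0,0,0],[0.004,-0.011,0],10],
    [[0,0,0],[0.001,-0.012,0],10],
    [[0,0,0],[-0.001,-0.011,0],10],
    [[0,0,0],[-0.002,-0.011,0],10],
    [[0,0,0],[0,0,0],10],
    [[0,0,0],[0,0,0],10],
  ],
)

```text
time: 67.25
ee_pos: [0.4257, 0.3786, 0.1515]
tcp_rot: [179.9, -0.0, 138.2]
wrist_force: [-4.9, 3.2, -2.7]
opening: 0.0223
grasp_force: 59.6
```

servo_tool(
  moves=[
    [[0,0,0],[-0.004,-0.011,0],10],
    [[0,0,0],[-0.004,-0.01,0],10],
    [[0,0,0],[-0.005,-0.01,0],10],
    [[0,0,0],[-0.006,-0.009,0],10],
    [[0,0,0],[0,0,0],10],
    [[0,0,0],[0,0,0],10],
  ],
)

```text
time: 67.85
ee_pos: [0.4141, 0.3363, 0.1515]
tcp_rot: [179.8, 0.1, 138.1]
wrist_force: [-0.7, 3.1, -2.9]
opening: 0.0227
grasp_force: 59.6
```

servo_tool(
  moves=[
    [[0,0,0],[0,0,0.007],10],
    [[0,0,0],[0,0,0.007],10],
    [[0,0,0],[0,0,0.006],10],
    [[0,0,0],[0,0,0],10],
    [[0,0,0],[0,0,0],10],
  ],
)

```text
time: 68.35
ee_pos: [0.414, 0.3361, 0.1315]
tcp_rot: [179.9, 0.1, 138.1]
wrist_force: [-3.8, -1.1, 2.7]
opening: 0.0224
grasp_force: 60.2
```

servo_tool(
  moves=[
    [[0,0,0],[0,0,0],60],
    [[0,0,0],[0,0,0],60],
    [[0,0,0],[0,0,0],60],
    [[0,0,0],[0,0,-0.03],60],
    [[0,0,0],[0,0,-0.04],60],
    [[0,0,0],[0,0,-0.045],60],
    [[0,0,0],[0,0,-0.045],60],
    [[0,0,0],[0.02,0.02,-0.02],60],
    [[0,0,0],[0,0,0],60],
  ],
)

```text
time: 69.25
ee_pos: [0.4128, 0.3666, 0.3141]
tcp_rot: [179.6, 0.1, 138.2]
wrist_force: [1.0, 0.5, 0.2]
opening: 0.0514
grasp_force: 0.0
```

```bash
python3 - <<'E'
from h import *
plan([(.335,.15,.38,150,60),(.325,-.02,.38,165,60)],step=.036)
E
```

```text
-> (0.335, 0.15, 0.38, 150, 60) 7
[[[0,0,-1.7],[-0.012,-0.03,-0.009],60],[[0,0,-1.7],[-0.011,-0.031,-0.009],60],[[0,0,-1.7],[-0.011,-0.031,-0.01],60],[[0,0,-1.7],[-0.01,-0.032,-0.009],60],[[0,0,-1.7],[-0.009,-0.032,-0.01],60],[[0,0,-1.7],[-0.007,-0.032,-0.009],60],[[0,0,-1.7],[-0.007,-0.032,-0.01],60]]
-> (0.325, -0.02, 0.38, 165, 60) 5
[[[0,0,-3.0],[-0.015,-0.03,0.0],60],[[0,0,-3.0],[-0.014,-0.031,0.0],60],[[0,0,-3.0],[-0.012,-0.032,0.0],60],[[0,0,-3.0],[-0.01,-0.033,0.0],60],[[0,0,-3.0],[-0.009,-0.033,0.0],60]]
```

servo_tool(
  moves=[
    [[0,0,-1.7],[-0.012,-0.03,-0.009],60],
    [[0,0,-1.7],[-0.011,-0.031,-0.009],60],
    [[0,0,-1.7],[-0.011,-0.031,-0.01],60],
    [[0,0,-1.7],[-0.01,-0.032,-0.009],60],
    [[0,0,-1.7],[-0.009,-0.032,-0.01],60],
    [[0,0,-1.7],[-0.007,-0.032,-0.009],60],
    [[0,0,-1.7],[-0.007,-0.032,-0.01],60],
    [[0,0,-3],[-0.015,-0.03,0],60],
    [[0,0,-3],[-0.014,-0.031,0],60],
    [[0,0,-3],[-0.012,-0.032,0],60],
    [[0,0,-3],[-0.01,-0.033,0],60],
    [[0,0,0],[0,0,0],60],
  ],
)

```text
time: 70.45
ee_pos: [0.3252, 0.0084, 0.3762]
tcp_rot: [179.9, 0.1, 161.9]
wrist_force: [-0.5, 0.4, -0.0]
opening: 0.0512
grasp_force: 0.0
```

```bash
python3 - <<'E'
from h import *
im,d=camera("top");P=cloud(d,"top");x,y,z=P[...,0],P[...,1],P[...,2]
cv2.imwrite("pics/c19.png",cv2.resize(im[170:290,150:280,::-1],(650,600),interpolation=cv2.INTER_CUBIC))
print("knob",rect(P,d,.414,.336,.05,.17,.215))
c=np.array([.515,.195])+.085*np.array([.108,.994]);m=np.hypot(x-c[0],y-c[1])<.008;print("claw z",np.median(z[m]),"(seated .1385)")
C=np.array([.5145,.1955]);a=np.radians(173.8);e=np.array([np.cos(a),np.sin(a)]);f=np.array([-e[1],e[0]])
for X in(-.107,-.09,.09,.107): print(X,[round(float(np.median(P[np.hypot(x-q[0],y-q[1])<.006][:,2])),4) for q in[C+X*e+Y*f for Y in(-.045,0,.045)]])
print([(np.round(world(r["xyz"],"top"),3).tolist(),round(r["score"],2)) for r in mark_of("spare_1","top")])
E
```

```text
knob (((0.41470617055892944, 0.3337582051753998), (0.023466607555747032, 0.021424321457743645), 43.14350509643555), np.int32(56), array([0.41312962, 0.33267169, 0.18389369]))
claw z 0.1384449604295476 (seated .1385)
-0.107 [0.1259, 0.1248, 0.1231]
-0.09 [0.1046, 0.1043, 0.1064]
0.09 [0.1034, 0.1058, 0.1049]
0.107 [0.1245, 0.1246, 0.1261]
[]
```

View pics/c19.png

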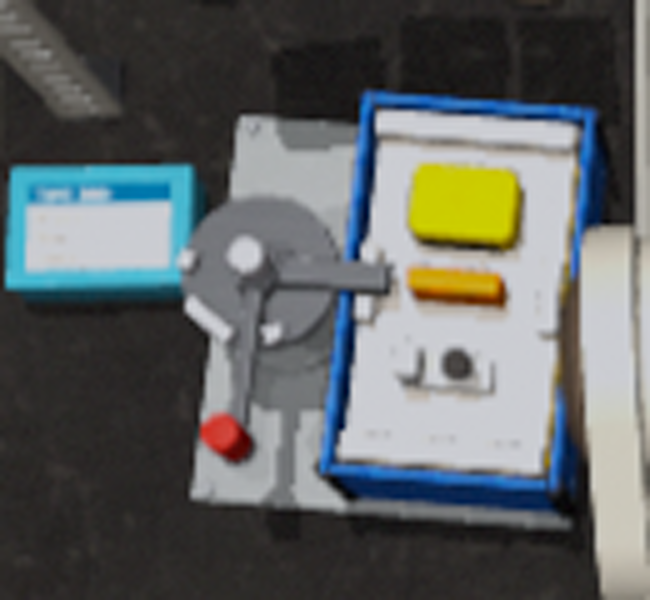

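The clamp is locked and seated: knob at (225,437) with its top at 184 mm, claw over the tray pad at (372,278). The tray is flat with both parts on it, so I hand in.

```bash
python3 -c "
from workcell import *
print(job_done())"
```

```text
the job is handed in; nothing more can be done
None
```

The job is handed in: two cartons (all that were out) stand in cavities 1 and 3, the tray lies flat on the ledges, the printer and clamp block are upright either side of the handle, and the clamp is seated in the locked notch.

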